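# Sort vials, amber bottles and a tube into their bench holders

### The arm

A 7-joint arm with a two-finger parallel gripper is mounted at the origin on the work surface; the furniture and walls round the work are solid. World frame = base frame: x ahead of the robot, y to its left, z up, the work surface at z = 0. Lengths are in m, angles in rad, forces in N, time in s.
With the tool pointing down it reaches from about 0.4 to 0.85 m from the base axis. Payload 10.4 kg.
Tool frame: the origin (TCP) lies between the finger pads; the fingertips stand 11 mm ahead of it and the grasp point (between the pads) lies 8 mm behind it (r.tcp_to_tips is the distance from the TCP to the fingertips, in m); z points along the fingers, y is the line along which they close (so a half turn about z gives the same grasp; the last joint's range is limited). The gripper opens to 87 mm and grips with 3 to 60 N. Pads are 19 mm wide; open, the fingers measure 117 mm over their backs; the gripper's body (75 mm by 190 mm) begins 51 mm behind the grasp point.
Start: joints at [-1.202, 0.332, -0.065, 1.46, 0.022, 1.35, -0.088], TCP at [0.239, 0.578, 0.202] pointing down, gripper open.
Joint ranges: [-2.6, 2.6], [-0.5, 2.12], [-1.47, 1.34], [0.16, 2.42], [-1.27, 4.41], [0.06, 2.06], [-2.6, 2.6]. Speed limits (rad/s): [2.22, 2.22, 2.79, 2.79, 3.14, 3.14, 3.14].

### API

Orientations are given as a unit quaternion [x, y, z, w].
In Python, from bench import r gives the robot as it stands. The module is installed in compiled form; this text tells all that it offers.
- The arm moves only by the shell command python3 -m crank 'ROWS' [FORCE]. ROWS is JSON, a list of rows, each an object of numbers: "claw": the closure, from -1 (fully open) to 1 (shut); "dx", "dy", "dz": the shift along the tool's x, y, z each as a share of 3 cm, from -1 to 1; "ax", "ay", "az": the turn, a rotation vector about the tool's x, y, z each as a share of 6 degrees, from -1 to 1. A call has 1 to 8 rows; each row shifts and turns the commanded pose from where the row before left it, along the tool's axes as they then stand; what a row does not reach is not made up. A row lasts 1/12 s, in which the tool goes at most 41.7 mm and 7.16 degrees, less where a joint would pass 70% of its speed; a pose out of reach is approached as far as the arm can. A call with a number of a shift or a turn outside -1 to 1 is refused whole. A call with a gripper value outside its range is refused whole. The fingers move at their own pace and stop on an object; FORCE is the grip in N (left out, the last holds). Time passes only in rows, so rows that do not move let the fingers close. It gives the time, the measured TCP pose, the force, the opening and the grip force at its end, in the units of the state.
- r.read_state(): the state, without advancing time (a new reading comes with each control period).
- r.camera(name): name is "side" or "top" or "wrist"; returns a dict with "color" (420x560x3 uint8, red, green, blue), "mtx" (3x3 intrinsics, pixels), "k1" (the pictures are not rectified: a ray, as slopes to the right and down, at radius r is drawn at 1 + k1 r^2 times it, then the intrinsics apply), "R" (3x3) and "t" (3): a world point X has camera coordinates R X + t; the wrist camera has in their place "hand_eye" (4x4, takes a point from camera to tool coordinates, whose origin is the TCP and whose axes are the flange's). Camera axes: x right, y down, z forward; pixel columns grow to the right and rows downward; lengths in m; the calibration is good to about 2 mm. A picture is of the moment at which its call begins: read the wrist's pose just before it. There is no depth.
- r.close_job(): hands the job in; it is judged then, once.
The state is a dict: "time": time; "joint_positions": joint angles; "joint_vel": joint speeds; "joint_torque": joint torques, N m; "ee_pos": TCP position; "eef_rot": TCP orientation; "ft_force": force on the tool from outside, world axes, zero at the start; "torque": the same for the moment, N m; "width": finger opening in m; "grip_force": force on a finger pad.
Only numpy, scipy, OpenCV 4.12 (cv2) and the standard library are available. Lean on these libraries where they do the work, as an engineer would, in place of code of your own. Each camera call takes 0.05 s, during which the arm holds its last target. There are 200 camera calls.

### The job

Sort the mixed things on the bench: stand the two glass vials in the white tray and the two small amber bottles in the blue tray, one to each bay, and lay the blue-capped tube in the V's of the yellow cradle, centred along its length (cap at either end). Keep the vials and bottles upright all the time, and leave the open glass beaker where it stands.

Things in the scene. Friction and masses are not known exactly. Their poses are not given: they have to be found in the camera images.
- pink_vial_center (a point): Clear glass vial with a black cap and pink contents, 23 mm in diameter, 51 mm tall. It stands upright on the bench; round, so it may be gripped from any side. This point is at its centre, half-way up, z axis up.
- yellow_vial_center (a point): Clear glass vial with a white cap and yellowish contents, 23 mm in diameter, 51 mm tall. It stands upright on the bench; round, so it may be gripped from any side. This point is at its centre, half-way up, z axis up.
- black_cap_bottle_center (a point): Small amber (brown) bottle with a black cap, body 34 mm in diameter up to about 50 mm, then narrowing; cap 20 mm in diameter, 75 mm tall in all. It stands upright on the bench; round, so it may be gripped from any side. This point is at its centre, half-way up, z axis up.
- white_cap_bottle_center (a point): Small amber (brown) bottle with a white cap, body 40 mm in diameter up to about 50 mm, then narrowing; cap 26 mm in diameter, 78 mm tall in all. It stands upright on the bench; round, so it may be gripped from any side. This point is at its centre, half-way up, z axis up.
- blue_cap_tube_center (a point): Plastic centrifuge tube with a blue cap and pink contents, lying on the bench, 17 mm in diameter, 126 mm long. This point is at the middle of its length, on its axis, 8.5 mm above the bench at the start; the tube's length runs along this point's y axis, cap at the -y end, tapered tip at the +y end.
- vial_tray: White low tray for vials, fixed to the bench: 58 mm (its x) by 112 mm (its y), walls 16 mm high and 4 mm thick, floor 4 mm thick. A wall across the middle makes two square bays of 50 by 50 mm side by side along its y axis, centred 27 mm either side of its origin. Origin at the centre of the underside, z up.
- bottle_tray: Blue low tray for amber bottles, fixed to the bench: 74 mm (its x) by 144 mm (its y), walls 16 mm high and 4 mm thick, floor 4 mm thick. A wall across the middle makes two square bays of 66 by 66 mm side by side along its y axis, centred 35 mm either side of its origin. Origin at the centre of the underside, z up.
- tube_cradle: Yellow cradle for one lying tube, fixed to the bench: base plate 62 mm (its x) by 110 mm (its y), 6 mm thick, with two V-shaped saddles, each 10 mm thick, at 28 mm either side of the origin along y; between them 46 mm are free for the fingers. The V's are 40 mm wide at the top, 34 mm above the bench; a tube lying in them runs along the cradle's y axis with its axis 26 mm above the bench. Origin at the centre of the underside, z up.
- glass_beaker_center (a point): Open clear glass beaker, half full of something clear, 53 mm in diameter, 68 mm tall, loose, standing among the things. It is not part of the job and stays where it is. This point is at its centre, half-way up.
Mind the look-alikes: they are no part of the job. Leave any green or turquoise look-alike of the part that bears white_cap_bottle_center alone.

How it is judged:
By the outcome, as a careful person would: the job done as asked, in the order asked, and still so for the second after the job is handed in, with the robot touching nothing.
It also fails if it takes over 128 s, if anything falls off the work surface, if the arm or the gripper's body presses on something with over 40 N, if the wrist force passes 120 N, or if a joint passes its speed limit or range.

## Working session

There is one attempt and no reset: what is moved stays moved. The work goes in short steps, Python scripts to look and compute and a shell command to move; the robot and the scene stay as the last step left them, time stands still between calls to the robot, and variables do not carry over. Pictures are saved under pics/ and viewed, at most 14 in all, crops included, and the job is handed in when it is done.

```bash
mkdir -p pics
cat > h.py <<'E'
import numpy as np, cv2
from bench import r
from scipy.spatial.transform import Rotation as Ro
def save(n,f):
    c=r.camera(n); cv2.imwrite(f,c["color"][:,:,::-1]); return c
def ray(c,u,v,st=None):
    p=np.linalg.inv(c["mtx"])@[u,v,1]; d=p[:2]
    s=d.copy()
    for _ in range(20): s=d/(1+c["k1"]*(s@s))
    q=np.array([s[0],s[1],1])
    if "R" in c: R=np.array(c["R"]); return -R.T@c["t"],R.T@q
    H=np.array(c["hand_eye"]); W=Ro.from_quat(st["eef_rot"]).as_matrix()
    return W@H[:3,3]+st["ee_pos"], W@H[:3,:3]@q
def onz(c,u,v,z,st=None):
    o,d=ray(c,u,v,st); return o+d*(z-o[2])/d[2]
E
python3 - <<'E'
from h import *
import pickle
cs={n:save(n,f"pics/{n}0.png") for n in("top","side")}
pickle.dump(cs,open("c0.pkl","wb"))
for n in cs: print(n,ray(cs[n],280,210),cs[n]["k1"])
s=r.read_state();print(s)
E
```

```text
top (array([0.33972453, 0.03948096, 1.23240571]), array([ 0.13231631, -0.02572244, -0.99092336])) 0.0160989058689111
side (array([0.54489373, 0.96142124, 0.43545342]), array([-0.04758995, -0.92406173, -0.37936582])) -0.059872934374282274
{'time': 0.1, 'joint_positions': array([-1.20161628,  0.33277886, -0.06467176,  1.46085828,  0.0216062 ,
        1.3499126 , -0.08850877]), 'joint_vel': array([ 0.00023827,  0.00087906, -0.00211873, -0.00111318,  0.00055656,
        0.00033024, -0.00105992]), 'joint_torque': array([ 1.59996518e-03, -6.24533772e+01,  2.50998361e-02, -3.90721893e+01,
       -6.13227580e-02,  3.64437012e-02,  1.84545047e-05]), 'ee_pos': array([0.23852542, 0.57728697, 0.20135162]), 'eef_rot': array([ 1.94646867e-01,  9.80873182e-01, -6.24905362e-04, -8.64879766e-05]), 'ft_force': array([-0.33566762,  0.62165491,  0.19249555]), 'torque': array([0.06563406, 0.03943035, 0.0019722 ]), 'grip_force': 0.0, 'width': 0.08715526492863222}
```

View pics/top0.png

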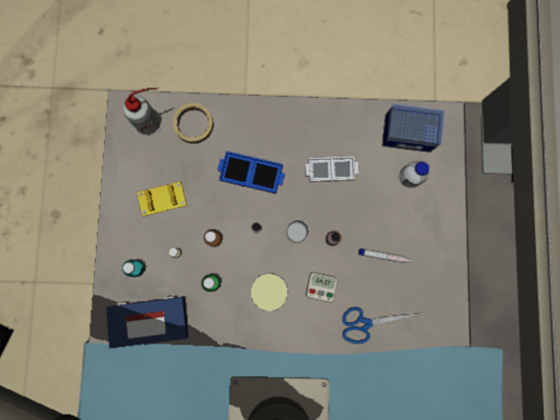

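View pics/side0.png

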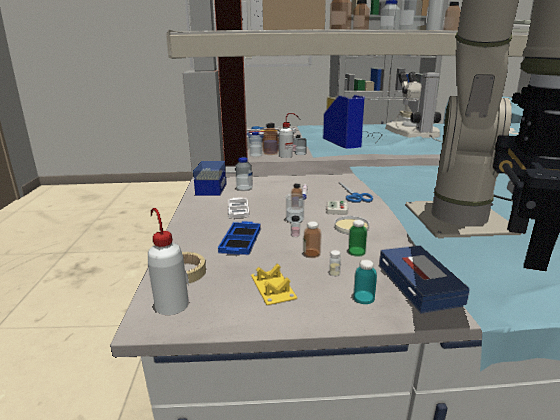

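The top view shows everything:
- **Vials and bottles:** white-cap amber bottle (213,237), pink vial (256,227), yellow vial (175,252), black-cap bottle (333,238).
- **Beaker and tube:** beaker (297,231), tube (385,256) with its cap on the left.
- **Fixtures:** cradle (162,198), blue tray (251,172), white tray (331,169).
- **Look-alikes:** (133,267) and (211,282).

The side view agrees.

Run:
```python
from h import *
import pickle
c=pickle.load(open("c0.pkl","rb"))["top"]; im=c["color"]; hsv=cv2.cvtColor(im,cv2.COLOR_RGB2HSV)
def blob(name,box,mask,z,rect=False):
    x0,y0,x1,y1=box; m=np.zeros(mask.shape,np.uint8); m[y0:y1,x0:x1]=mask[y0:y1,x0:x1]*1
    m=cv2.morphologyEx(m,cv2.MORPH_CLOSE,np.ones((3,3),np.uint8))
    cs,_=cv2.findContours(m,cv2.RETR_EXTERNAL,cv2.CHAIN_APPROX_NONE); k=max(cs,key=cv2.contourArea)
    if rect:
        b=cv2.boxPoints(cv2.minAreaRect(k)); P=np.array([onz(c,*q,z)[:2] for q in b]); e=P[1]-P[0],P[2]-P[1]
        L=[np.linalg.norm(a) for a in e]; l=e[int(np.argmax(L))]
        print(name,P.mean(0).round(4),np.round(L,3),"long axis deg",np.degrees(np.arctan2(l[1],l[0])).round(1))
    else:
        (u,v),rad=cv2.minEnclosingCircle(k); a=onz(c,u,v,z)
        print(name,(round(u,1),round(v,1)),a.round(4),"diam",np.linalg.norm(onz(c,u+rad,v,z)-onz(c,u-rad,v,z)).round(3),cv2.contourArea(k))
H,S,V=[hsv[:,:,i].astype(int) for i in range(3)]
white=(V>190)&(S<50); dark=V<60
blob("pink",(246,217,266,236),dark,.051); blob("yel",(166,243,184,262),white,.051)
blob("blkb",(323,228,343,248),dark,.075); blob("whtb",(203,227,223,247),white,.078)
blob("tube",(350,240,420,268),((S>60)&((H>100)|(H<15)))|(V>200),.0085,True)
blob("tubecap",(350,240,420,268),(S>100)&(H>95)&(H<130),.012,True)
blob("cradle",(130,175,195,220),(S>120)&(H>18)&(H<35),.01,True)
blob("btray",(210,145,292,198),(S>150)&(H>105)&(H<130),.016,True)
blob("vtray",(300,150,365,188),white,.016,True)
blob("beaker",(283,218,312,246),(V>175)&(S<60),.068)
cr=im[140:300,120:440]; cv2.imwrite("pics/crop.png",cv2.resize(cr,None,fx=2.5,fy=2.5,interpolation=cv2.INTER_CUBIC)[:,:,::-1])
```

```text
pink (256.0, 226.7) [0.4565 0.0638 0.051 ] diam 0.02 42.5
yel (172.5, 251.5) [0.3934 0.2544 0.051 ] diam 0.013 23.0
blkb (335.5, 236.0) [ 0.4381 -0.119   0.075 ] diam 0.022 49.0
whtb (210.1, 236.1) [0.4295 0.1666 0.078 ] diam 0.018 40.0
tube [ 0.4082 -0.1913] [0.012 0.012] long axis deg -88.3
tubecap [ 0.408  -0.1895] [0.01  0.012] long axis deg -179.8
cradle [0.5227 0.2959] [0.11  0.061] long axis deg -73.8
btray [0.5938 0.0822] [0.073 0.159] long axis deg -101.8
vtray [ 0.6064 -0.1138] [0.082 0.035] long axis deg -33.6Traceback (most recent call last):
  File "<stdin>", line 24, in <module>
  File "<stdin>", line 7, in blob
ValueError: max() iterable argument is empty
```

Run:
```python
from h import *
import pickle
c=pickle.load(open("c0.pkl","rb"))["top"]; im=c["color"]; hsv=cv2.cvtColor(im,cv2.COLOR_RGB2HSV)
for n,p in dict(yel=(175,252),whtb=(212,237),bk=(297,231),bg=(290,210),vt=(309,169),tub=(385,257)).items():print(n,im[p[1],p[0]-6:p[0]+7:2].tolist())
cr=im[140:300,120:440]; cv2.imwrite("pics/crop.png",cv2.resize(cr,None,fx=2.5,fy=2.5,interpolation=cv2.INTER_CUBIC)[:,:,::-1])
```

```text
yel [[183, 185, 177], [194, 198, 199], [193, 197, 199], [198, 202, 203], [127, 128, 118], [124, 120, 93], [77, 74, 68]]
whtb [[185, 189, 184], [195, 199, 202], [194, 198, 200], [195, 199, 201], [185, 189, 190], [103, 82, 66], [99, 62, 35]]
bk [[162, 165, 165], [161, 164, 164], [161, 165, 164], [162, 164, 164], [161, 164, 164], [161, 165, 165], [162, 165, 165]]
bg [[141, 135, 126], [140, 134, 125], [139, 134, 124], [140, 134, 126], [139, 134, 125], [139, 134, 126], [138, 133, 125]]
vt [[140, 134, 126], [128, 126, 122], [197, 201, 203], [173, 175, 174], [191, 194, 196], [131, 135, 136], [102, 107, 108]]
tub [[139, 144, 140], [154, 158, 156], [167, 171, 169], [169, 172, 170], [171, 160, 160], [189, 173, 175], [189, 174, 176]]
```

View pics/crop.png

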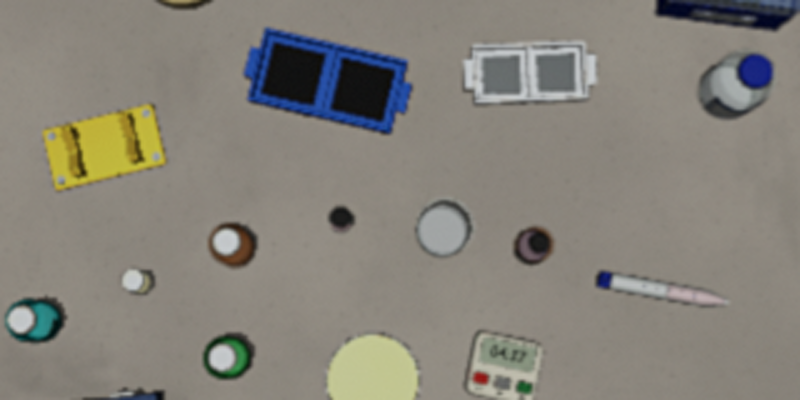

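The crop gives cap and corner pixels: yellow (132,281), white bottle (226,241), pink (341,218), black bottle (540,242), tube ends (597,279) and (729,301), plus the tray corners.

```bash
python3 - <<'E'
from h import *
import pickle
c=pickle.load(open("c0.pkl","rb"))["top"]
f=lambda p,z:onz(c,p[0]/2.5+119.7,p[1]/2.5+139.7,z)[:2]
for n,p,z in[("yel",(132,281),.051),("pink",(341,218),.051),("whtb",(226,241),.078),("blkb",(540,242),.075),("beaker",(444,230),.068),("green",(221,357),.078),("turq",(20,320),.078),("capend",(597,279),.0085),("tip",(729,301),.0085)]: print(n,f(p,z).round(4))
for n,ps,z in[("vt",[(473,43),(585,41),(588,101),(476,103)],.016),("bt",[(266,30),(409,62),(392,131),(249,99)],.016),("cr",[(44,130),(153,104),(165,163),(58,190)],.006)]:
    P=np.array([f(p,z) for p in ps]); a=(P[0]+P[3]-P[1]-P[2])/2; L=np.linalg.norm(a);m=P.mean(0)
    h={"vt":.027,"bt":.035,"cr":.028}[n]; print(n,m.round(4),"len",L.round(3),"wid",np.linalg.norm(P[1]-P[2]).round(3),"yaxis deg",np.degrees(np.arctan2(a[1],a[0])).round(1),"bays",(m+a/L*h).round(4),(m-a/L*h).round(4))
E
python3 -m crank '[{"az":0.94,"claw":-1},{"az":0.94,"claw":-1},{"az":0.94,"claw":-1},{"az":0.94,"claw":-1},{"az":0.94,"claw":-1},{"az":0.94,"claw":-1}]'
python3 -m crank '[{"az":0.94,"claw":-1},{"az":0.94,"claw":-1},{"az":0.94,"claw":-1},{"az":0.94,"claw":-1},{"az":0.94,"claw":-1},{"az":0.94,"claw":-1},{"claw":-1}]'
```

```text
yel [0.3921 0.2543]
pink [0.456  0.0635]
whtb [0.4294 0.1666]
blkb [ 0.437  -0.1195]
beaker [ 0.4461 -0.0318]
green [0.3253 0.1663]
turq [0.3533 0.3472]
capend [ 0.4085 -0.1841]
tip [ 0.391  -0.3116]
vt [ 0.6085 -0.1165] len 0.11 wid 0.06 yaxis deg 92.8 bays [ 0.6072 -0.0895] [ 0.6098 -0.1435]
bt [0.5938 0.0803] len 0.143 wid 0.07 yaxis deg 79.0 bays [0.6005 0.1147] [0.5871 0.0459]
cr [0.5234 0.2956] len 0.107 wid 0.06 yaxis deg 105.9 bays [0.5157 0.3226] [0.5311 0.2687]invalid input at $[0]: expected keys claw, dx, dy, dz, ax, ay, az
invalid input at $[0]: expected keys claw, dx, dy, dz, ax, ay, az
```

```bash
python3 -m crank '[{"claw":-1,"dx":0,"dy":0,"dz":0,"ax":0,"ay":0,"az":0.94},{"claw":-1,"dx":0,"dy":0,"dz":0,"ax":0,"ay":0,"az":0.94},{"claw":-1,"dx":0,"dy":0,"dz":0,"ax":0,"ay":0,"az":0.94},{"claw":-1,"dx":0,"dy":0,"dz":0,"ax":0,"ay":0,"az":0.94},{"claw":-1,"dx":0,"dy":0,"dz":0,"ax":0,"ay":0,"az":0.94},{"claw":-1,"dx":0,"dy":0,"dz":0,"ax":0,"ay":0,"az":0.94}]'
python3 -m crank '[{"claw":-1,"dx":0,"dy":0,"dz":0,"ax":0,"ay":0,"az":0.94},{"claw":-1,"dx":0,"dy":0,"dz":0,"ax":0,"ay":0,"az":0.94},{"claw":-1,"dx":0,"dy":0,"dz":0,"ax":0,"ay":0,"az":0.94},{"claw":-1,"dx":0,"dy":0,"dz":0,"ax":0,"ay":0,"az":0.94},{"claw":-1,"dx":0,"dy":0,"dz":0,"ax":0,"ay":0,"az":0.94},{"claw":-1,"dx":0,"dy":0,"dz":0,"ax":0,"ay":0,"az":0.94},{"claw":-1,"dx":0,"dy":0,"dz":0,"ax":0,"ay":0,"az":0}]'
```

```text
time: 0.6
ee_pos: [0.2386, 0.5774, 0.2016]
eef_rot: [0.474, 0.881, -0.0, 0.0]
ft_force: [-0.5, -0.4, 0.0]
width: 0.0872
grip_force: 0.0
time: 1.18
ee_pos: [0.2385, 0.5775, 0.2016]
eef_rot: [0.709, 0.705, -0.0, 0.0]
ft_force: [-0.4, -0.1, -0.1]
width: 0.0873
grip_force: 0.0
```

```bash
python3 -m crank '[{"claw":-1,"dx":-0.98,"dy":0.46,"dz":0,"ax":0,"ay":0,"az":0},{"claw":-1,"dx":-0.98,"dy":0.46,"dz":0,"ax":0,"ay":0,"az":0},{"claw":-1,"dx":-0.98,"dy":0.46,"dz":0,"ax":0,"ay":0,"az":0},{"claw":-1,"dx":-0.98,"dy":0.46,"dz":0,"ax":0,"ay":0,"az":0},{"claw":-1,"dx":-0.98,"dy":0.46,"dz":0,"ax":0,"ay":0,"az":0},{"claw":-1,"dx":-0.98,"dy":0.46,"dz":0,"ax":0,"ay":0,"az":0}]'
python3 -m crank '[{"claw":-1,"dx":-0.98,"dy":0.46,"dz":0,"ax":0,"ay":0,"az":0},{"claw":-1,"dx":-0.98,"dy":0.46,"dz":0,"ax":0,"ay":0,"az":0},{"claw":-1,"dx":-0.98,"dy":0.46,"dz":0,"ax":0,"ay":0,"az":0},{"claw":-1,"dx":-0.98,"dy":0.46,"dz":0,"ax":0,"ay":0,"az":0},{"claw":-1,"dx":-0.98,"dy":0.46,"dz":0,"ax":0,"ay":0,"az":0},{"claw":-1,"dx":0,"dy":0,"dz":0,"ax":0,"ay":0,"az":0},{"claw":-1,"dx":0,"dy":0,"dz":0,"ax":0,"ay":0,"az":0}]'
python3 - <<'E'
from h import *
s=r.read_state(); c=save("wrist","pics/w1.png"); print(s["ee_pos"],s["eef_rot"],s["joint_positions"])
o,d=ray(c,280,210,s); print(o,d)
# expected pixel of yellow cap
X=np.array([.392,.254,.051]); W=Ro.from_quat(s["eef_rot"]).as_matrix(); H=np.array(c["hand_eye"])
q=H[:3,:3].T@(W.T@(X-s["ee_pos"])-H[:3,3]); q=q/q[2]; print(c["mtx"]@[*(q[:2]*(1+c["k1"]*(q[:2]@q[:2]))),1])
E
```

```text
time: 1.68
ee_pos: [0.3214, 0.3995, 0.2019]
eef_rot: [0.707, 0.708, -0.0, -0.0]
ft_force: [1.5, 0.7, 0.3]
width: 0.0873
grip_force: 0.0
time: 2.27
ee_pos: [0.3904, 0.2525, 0.2022]
eef_rot: [0.708, 0.706, 0.0, -0.0]
ft_force: [-1.2, 0.6, -0.5]
width: 0.0871
grip_force: 0.0
[0.390382   0.25251406 0.20217177] [ 7.08062005e-01  7.06150226e-01  2.04942089e-04 -1.19590359e-04] [-0.99739832 -0.03892943  0.31937478  1.87972142  0.0123957   1.29847145
 -0.68428271]
[0.38934373 0.32887725 0.38465827] [-0.0089043  -0.27666063 -0.9609596 ]
[285.19324912 191.21399594   1.        ]
```

View pics/w1.png

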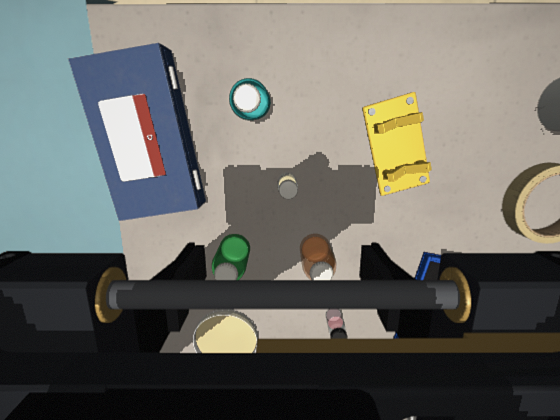

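The yellow cap is at (288,190) against a predicted (285,191), so the top-view fix holds to about 2 mm. The cradle corners are (364,107), (415,93), (430,184) and (381,195). Next I'll descend and grip gently.

```bash
python3 -m crank '[{"claw":-1,"dx":0.07,"dy":0.1,"dz":0.97,"ax":0,"ay":0,"az":0},{"claw":-0.6,"dx":0,"dy":0,"dz":0.97,"ax":0,"ay":0,"az":0},{"claw":-0.3,"dx":0,"dy":0,"dz":0.97,"ax":0,"ay":0,"az":0},{"claw":-0.2,"dx":0,"dy":0,"dz":0.97,"ax":0,"ay":0,"az":0},{"claw":-0.2,"dx":0,"dy":0,"dz":0.97,"ax":0,"ay":0,"az":0},{"claw":-0.2,"dx":0,"dy":0,"dz":0.9,"ax":0,"ay":0,"az":0},{"claw":-0.2,"dx":0,"dy":0,"dz":0,"ax":0,"ay":0,"az":0},{"claw":-0.2,"dx":0,"dy":0,"dz":0,"ax":0,"ay":0,"az":0}]' 12
python3 - <<'E'
from h import *
import pickle
c=r.camera("wrist"); s={"ee_pos":np.array([0.390382,0.25251406,0.20217177]),"eef_rot":[.70806,.70615,.0002049,-.0001196]}
P=np.array([onz(c,*p,.006,s)[:2] for p in[(364,107),(415,93),(430,184),(381,195)]]);print(P.mean(0),np.linalg.norm(P[0]-P[3]),np.linalg.norm(P[1]-P[0]));a=P[0]+P[1]-P[2]-P[3];print(np.degrees(np.arctan2(a[1],a[0])))
print(onz(c,288,189,.051,s))
E
```

```text
time: 2.98
ee_pos: [0.3915, 0.2564, 0.0289]
eef_rot: [0.707, 0.707, -0.002, -0.0]
ft_force: [0.0, 0.1, 0.0]
width: 0.054
grip_force: 0.0
[0.52556921 0.29762672] 0.10721728861654715 0.058652594408915064
105.6357012576012
[0.39504064 0.25644743 0.051     ]
```

```bash
python3 -m crank '[{"claw":0.2,"dx":0,"dy":0.1,"dz":0,"ax":0,"ay":0,"az":0},{"claw":0.8,"dx":0,"dy":0,"dz":0,"ax":0,"ay":0,"az":0},{"claw":0.8,"dx":0,"dy":0,"dz":0,"ax":0,"ay":0,"az":0},{"claw":0.8,"dx":0,"dy":0,"dz":0,"ax":0,"ay":0,"az":0},{"claw":0.8,"dx":0,"dy":0,"dz":0,"ax":0,"ay":0,"az":0},{"claw":0.8,"dx":0,"dy":0,"dz":0,"ax":0,"ay":0,"az":0}]' 12
```

```text
time: 3.53
ee_pos: [0.3958, 0.2561, 0.0298]
eef_rot: [0.708, 0.706, 0.0, -0.0]
ft_force: [-0.1, -0.2, -0.1]
width: 0.0203
grip_force: 3.3
```

```bash
python3 -m crank '[{"claw":0.9,"dx":0,"dy":0,"dz":0,"ax":0,"ay":0,"az":0},{"claw":0.9,"dx":0,"dy":0,"dz":0,"ax":0,"ay":0,"az":0},{"claw":0.9,"dx":0,"dy":0,"dz":-0.3,"ax":0,"ay":0,"az":0},{"claw":0.9,"dx":0,"dy":0,"dz":-0.8,"ax":0,"ay":0,"az":0},{"claw":0.9,"dx":0,"dy":0,"dz":-1,"ax":0,"ay":0,"az":0},{"claw":0.9,"dx":0,"dy":0,"dz":-1,"ax":0,"ay":0,"az":0},{"claw":0.9,"dx":0,"dy":0,"dz":-1,"ax":0,"ay":0,"az":0},{"claw":0.9,"dx":0,"dy":0,"dz":0,"ax":0,"ay":0,"az":0}]' 12
python3 - <<'E'
from h import *
s=r.read_state(); c=save("wrist","pics/w2.png")
E
```

```text
time: 4.2
ee_pos: [0.3981, 0.2577, 0.1587]
eef_rot: [0.708, 0.706, 0.004, -0.0]
ft_force: [0.5, 0.7, 0.7]
width: 0.0045
grip_force: 0.0
```

View pics/w2.png

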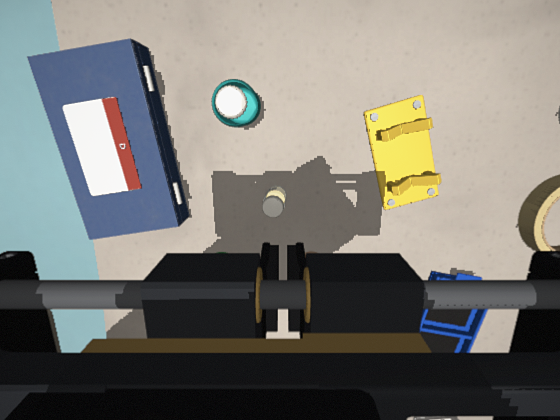

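The grasp missed. The vial still stands, at (273,205) in the image, and the jaws closed on nothing. I'll remeasure from here.

Run:
```python
from h import *
s=r.read_state(); c=r.camera("wrist"); print(s["ee_pos"],s["eef_rot"],c["k1"],c["mtx"].tolist() if hasattr(c["mtx"],"tolist") else c["mtx"]);print(np.round(c["hand_eye"],4))
print("cap",onz(c,273,207,.051,s),"base",onz(c,275,197,.0,s))
def proj(X,c):
    if "R" in c:q=np.array(c["R"])@X+c["t"]
    else:
        H=np.array(c["hand_eye"]);W=Ro.from_quat(s["eef_rot"]).as_matrix();q=H[:3,:3].T@(W.T@(X-s["ee_pos"])-H[:3,3])
    q=q/q[2];return (c["mtx"]@[*(q[:2]*(1+c["k1"]*(q[:2]@q[:2]))),1])[:2].round(1)
print("tcp px",proj(s["ee_pos"],c))
t=save("top","pics/t2.png");sd=save("side","pics/s2.png")
p=s["ee_pos"]
print("tcp in side",proj(p,sd),"vial in side",proj(np.array([.395,.256,.025]),sd),"top",proj(np.array([.395,.256,.051]),t))
cv2.imwrite("pics/s2c.png",cv2.resize(sd["color"][120:330,240:460],None,fx=2.7,fy=2.7)[:,:,::-1])
```

```text
[0.3972472  0.25716233 0.15600183] [ 7.07964952e-01  7.06241258e-01  2.98374807e-03 -9.86746816e-05] -0.003439647753657703 [[314.72949469701564, 0.0, 282.49517693455516], [0.0, 314.72949469701564, 210.29767767235305], [0.0, 0.0, 1.0]]
[[-6.000e-04 -9.606e-01 -2.780e-01  7.640e-02]
 [ 1.000e+00 -5.000e-04 -3.000e-04 -1.200e-03]
 [ 2.000e-04 -2.780e-01  9.606e-01 -1.825e-01]
 [ 0.000e+00  0.000e+00  0.000e+00  1.000e+00]]
cap [0.38734404 0.25415698 0.051     ] base [0.38824552 0.25167178 0.        ]
tcp px [284.6 246.6]
tcp in side [337.3 203.5] vial in side [335.4 262.2] top [171.8 250.8]
```

View pics/s2c.png

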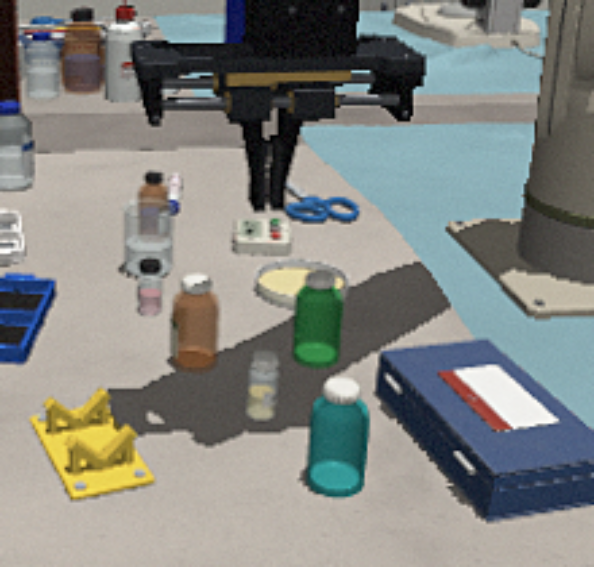

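Run:
```python
from h import *
print(r.tcp_to_tips, [a for a in dir(r) if a[0]!="_"])
s=r.read_state();print(s["ee_pos"],s["width"])
c=r.camera("side")
o,d=ray(c,338.1,197); t=(s["ee_pos"][1]-o[1])/d[1]; print("tip",o+t*d)
o,d=ray(c,263/2.7+240,416/2.7+120); t=-o[2]/d[2]; print("vial base",o+t*d)
w=r.camera("wrist");cv2.imwrite("pics/w3c.png",cv2.resize(w["color"][150:360,180:400],None,fx=2.7,fy=2.7)[:,:,::-1])
```

```text
0.011 ['PlanningError', 'camera', 'close_job', 'read_state', 'tcp_to_tips']
[0.39529242 0.2556634  0.15199797] 0.0041246845360244175
tip [0.39593325 0.2556634  0.16894295]
vial base [0.39075191 0.26226617 0.        ]
```

View pics/w3c.png

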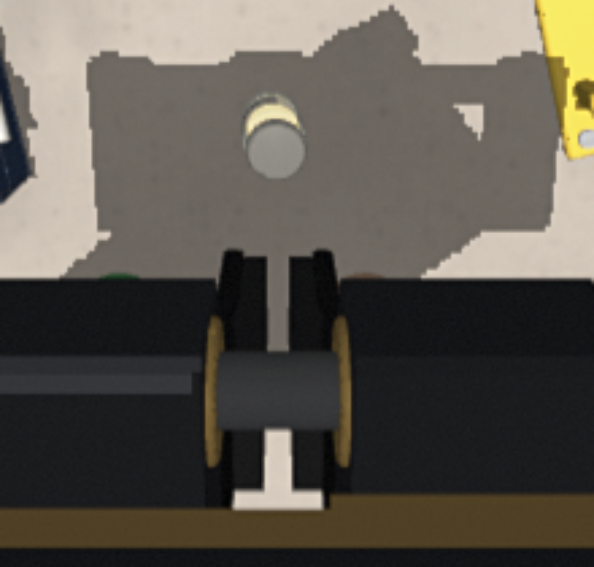

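The side and wrist views both put the fingertips about 28 mm higher than the stated TCP geometry says. That explains the slip off the cap. From here on I'll command the TCP 28 mm lower. In the wrist crop the vial cap is at (276,149), which is pixel (282.2,205.2).

```bash
python3 - <<'E'
from h import *
s=r.read_state(); c=r.camera("wrist"); print(s["ee_pos"],s["eef_rot"]); print("cap",onz(c,282.2,205.2,.051,s))
E
python3 -m crank '[{"claw":-0.5,"dx":0,"dy":0,"dz":0,"ax":0,"ay":0,"az":0},{"claw":-0.5,"dx":0,"dy":0,"dz":0,"ax":0,"ay":0,"az":0},{"claw":-0.5,"dx":0,"dy":0,"dz":0,"ax":0,"ay":0,"az":0},{"claw":-0.5,"dx":0,"dy":0,"dz":0,"ax":0,"ay":0,"az":0},{"claw":-0.5,"dx":0,"dy":0,"dz":0,"ax":0,"ay":0,"az":0}]' 12
```

```text
[0.39513857 0.25548797 0.15154322] [ 7.07902401e-01  7.06309568e-01 -9.92281087e-04  4.36505539e-07]
cap [0.39339987 0.25482683 0.051     ]
time: 4.97
ee_pos: [0.3957, 0.256, 0.1525]
eef_rot: [0.708, 0.706, -0.0, -0.0]
ft_force: [-0.1, -0.2, 0.2]
width: 0.03
grip_force: 0.0
```

```bash
python3 -m crank '[{"claw":-0.5,"dx":-0.03,"dy":-0.07,"dz":0,"ax":0,"ay":0,"az":0},{"claw":-0.5,"dx":0,"dy":0,"dz":0,"ax":0,"ay":0,"az":0},{"claw":-0.5,"dx":0,"dy":0,"dz":0,"ax":0,"ay":0,"az":0},{"claw":-0.5,"dx":0,"dy":0,"dz":0.8,"ax":0,"ay":0,"az":0},{"claw":-0.5,"dx":0,"dy":0,"dz":0.8,"ax":0,"ay":0,"az":0},{"claw":-0.5,"dx":0,"dy":0,"dz":0.9,"ax":0,"ay":0,"az":0},{"claw":-0.5,"dx":0,"dy":0,"dz":0.8,"ax":0,"ay":0,"az":0},{"claw":-0.5,"dx":0,"dy":0,"dz":0.7,"ax":0,"ay":0,"az":0}]' 12
python3 -m crank '[{"claw":-0.5,"dx":0,"dy":0,"dz":0.5,"ax":0,"ay":0,"az":0},{"claw":-0.5,"dx":0,"dy":0,"dz":0.3,"ax":0,"ay":0,"az":0},{"claw":-0.5,"dx":0,"dy":0,"dz":0.26,"ax":0,"ay":0,"az":0},{"claw":-0.2,"dx":0,"dy":0,"dz":0,"ax":0,"ay":0,"az":0},{"claw":0,"dx":0,"dy":0,"dz":0,"ax":0,"ay":0,"az":0},{"claw":0.2,"dx":0,"dy":0,"dz":0,"ax":0,"ay":0,"az":0}]' 12
python3 -m crank '[{"claw":0.8,"dx":0,"dy":0,"dz":0,"ax":0,"ay":0,"az":0},{"claw":0.8,"dx":0,"dy":0,"dz":0,"ax":0,"ay":0,"az":0},{"claw":0.8,"dx":0,"dy":0,"dz":0,"ax":0,"ay":0,"az":0},{"claw":0.8,"dx":0,"dy":0,"dz":0,"ax":0,"ay":0,"az":0},{"claw":0.8,"dx":0,"dy":0,"dz":0,"ax":0,"ay":0,"az":0},{"claw":0.8,"dx":0,"dy":0,"dz":0,"ax":0,"ay":0,"az":0},{"claw":0.8,"dx":0,"dy":0,"dz":0,"ax":0,"ay":0,"az":0},{"claw":0.8,"dx":0,"dy":0,"dz":0,"ax":0,"ay":0,"az":0}]' 12
```

```text
time: 5.63
ee_pos: [0.3933, 0.2548, 0.0311]
eef_rot: [0.708, 0.706, -0.0, -0.0]
ft_force: [0.6, -0.2, -0.3]
width: 0.0647
grip_force: 0.0
time: 6.13
ee_pos: [0.3942, 0.2556, 0.0016]
eef_rot: [0.708, 0.706, 0.001, -0.0]
ft_force: [1.3, 0.7, -0.1]
width: 0.0525
grip_force: 0.0
time: 6.8
ee_pos: [0.3937, 0.2552, 0.0008]
eef_rot: [0.708, 0.706, 0.0, -0.0]
ft_force: [-0.5, 0.3, 2.1]
width: 0.0224
grip_force: 11.9
```

```bash
python3 -m crank '[{"claw":0.8,"dx":0,"dy":0,"dz":-0.3,"ax":0,"ay":0,"az":0},{"claw":0.8,"dx":0,"dy":0,"dz":-0.6,"ax":0,"ay":0,"az":0},{"claw":0.8,"dx":0,"dy":0,"dz":-0.9,"ax":0,"ay":0,"az":0},{"claw":0.8,"dx":0,"dy":0,"dz":-0.9,"ax":0,"ay":0,"az":0},{"claw":0.8,"dx":0,"dy":0,"dz":-0.9,"ax":0,"ay":0,"az":0},{"claw":0.8,"dx":-0.3,"dy":0.165,"dz":-0.7,"ax":0,"ay":0,"az":0},{"claw":0.8,"dx":-0.6,"dy":0.3,"dz":0,"ax":0,"ay":0,"az":0},{"claw":0.8,"dx":-0.9,"dy":0.5,"dz":0,"ax":0,"ay":0,"az":0}]' 12
python3 -m crank '[{"claw":0.8,"dx":-0.95,"dy":0.515,"dz":0,"ax":0,"ay":0,"az":0},{"claw":0.8,"dx":-0.95,"dy":0.515,"dz":0,"ax":0,"ay":0,"az":0},{"claw":0.8,"dx":-0.95,"dy":0.515,"dz":0,"ax":0,"ay":0,"az":0},{"claw":0.8,"dx":-0.95,"dy":0.515,"dz":0,"ax":0,"ay":0,"az":0},{"claw":0.8,"dx":-0.95,"dy":0.515,"dz":0,"ax":0,"ay":0,"az":0},{"claw":0.8,"dx":-0.95,"dy":0.515,"dz":0,"ax":0,"ay":0,"az":0},{"claw":0.8,"dx":-0.95,"dy":0.515,"dz":0,"ax":0,"ay":0,"az":0},{"claw":0.8,"dx":-0.95,"dy":0.515,"dz":0,"ax":0,"ay":0,"az":0}]' 12
python3 -m crank '[{"claw":0.8,"dx":-0.95,"dy":0.515,"dz":0,"ax":0,"ay":0,"az":0},{"claw":0.8,"dx":-0.95,"dy":0.515,"dz":0,"ax":0,"ay":0,"az":0},{"claw":0.8,"dx":-0.95,"dy":0.515,"dz":0,"ax":0,"ay":0,"az":0},{"claw":0.8,"dx":-0.75,"dy":0.4,"dz":0,"ax":0,"ay":0,"az":0},{"claw":0.8,"dx":-0.3,"dy":0.165,"dz":0,"ax":0,"ay":0,"az":0},{"claw":0.8,"dx":0,"dy":0,"dz":0,"ax":0,"ay":0,"az":0},{"claw":0.8,"dx":0,"dy":0,"dz":0,"ax":0,"ay":0,"az":0}]' 12
python3 - <<'E'
from h import *
s=r.read_state(); c=save("wrist","pics/w4.png"); print(s["ee_pos"],s["eef_rot"])
E
```

```text
time: 7.47
ee_pos: [0.4225, 0.2029, 0.1318]
eef_rot: [0.706, 0.708, 0.002, -0.0]
ft_force: [0.9, 0.2, -0.8]
width: 0.0221
grip_force: 11.9
time: 8.13
ee_pos: [0.546, -0.0287, 0.1304]
eef_rot: [0.708, 0.706, 0.0, -0.0]
ft_force: [-0.8, 0.4, -0.2]
width: 0.0223
grip_force: 11.9
time: 8.72
ee_pos: [0.6083, -0.144, 0.1297]
eef_rot: [0.708, 0.706, -0.0, -0.0]
ft_force: [0.6, 1.0, -0.7]
width: 0.0221
grip_force: 11.9
[ 0.60825646 -0.14404347  0.1297355 ] [ 7.08116096e-01  7.06095921e-01 -8.92653741e-05 -3.71050414e-04]
```

View pics/w4.png

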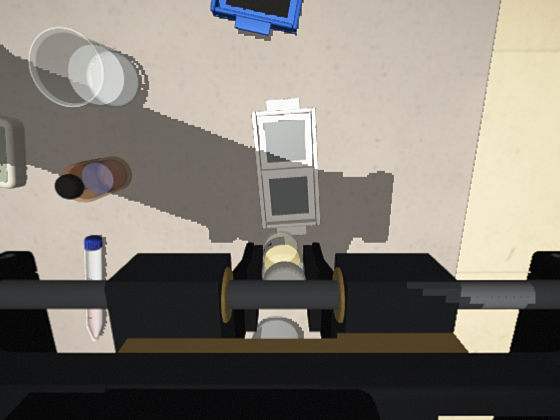

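The vial is held upright. The tray bays are at pixels (286,139) and (290,197), with outer corners near (252,114), (315,108), (318,223) and (265,227).

Run:
```python
from h import *
s=r.read_state(); c=r.camera("wrist"); print(s["ee_pos"])
for p,z in[((286,139),.004),((290,197),.004),((98,178),.055)]: print(p,onz(c,*p,z,s).round(4))
P=np.array([onz(c,*p,.016,s)[:2] for p in[(252,114),(315,108),(318,223),(265,227)]]);print(P.mean(0),np.linalg.norm(P[0]-P[3]),np.linalg.norm(P[1]-P[0]))
print("tube ends",onz(c,93,236,.0085,s).round(4),onz(c,96,339,.0085,s).round(4))
print("blk cap",onz(c,69,187,.075,s).round(4))
```

```text
[ 0.60827148 -0.14295343  0.12972491]
(286, 139) [ 0.6103 -0.0846  0.004 ]
(290, 197) [ 0.6144 -0.1417  0.004 ]
(98, 178) [ 0.4543 -0.1128  0.055 ]
[ 0.61180519 -0.11331054] 0.10801870139254675 0.05682009534265108
tube ends [ 0.4115 -0.1815  0.0085] [ 0.3937 -0.3068  0.0085]
blk cap [ 0.4426 -0.1162  0.075 ]
```

```bash
python3 -m crank '[{"claw":0.8,"dx":0.03,"dy":0.1,"dz":0.4,"ax":0,"ay":0,"az":0},{"claw":0.8,"dx":0,"dy":0,"dz":0.8,"ax":0,"ay":0,"az":0},{"claw":0.8,"dx":0,"dy":0,"dz":0.9,"ax":0,"ay":0,"az":0},{"claw":0.8,"dx":0,"dy":0,"dz":0.8,"ax":0,"ay":0,"az":0},{"claw":0.8,"dx":0,"dy":0,"dz":0.6,"ax":0,"ay":0,"az":0},{"claw":0.8,"dx":0,"dy":0,"dz":0.35,"ax":0,"ay":0,"az":0},{"claw":0.8,"dx":0,"dy":0,"dz":0.2,"ax":0,"ay":0,"az":0},{"claw":0.8,"dx":0,"dy":0,"dz":0.08,"ax":0,"ay":0,"az":0}]' 12
python3 -m crank '[{"claw":0.8,"dx":0,"dy":0,"dz":0.02,"ax":0,"ay":0,"az":0},{"claw":0.8,"dx":0,"dy":0,"dz":0,"ax":0,"ay":0,"az":0},{"claw":0.8,"dx":0,"dy":0,"dz":0,"ax":0,"ay":0,"az":0}]' 12
```

```text
time: 9.48
ee_pos: [0.6113, -0.1427, 0.0051]
eef_rot: [0.708, 0.707, -0.0, -0.0]
ft_force: [-0.9, -0.3, 0.4]
width: 0.0221
grip_force: 11.9
time: 9.73
ee_pos: [0.6123, -0.1436, 0.0063]
eef_rot: [0.708, 0.706, 0.001, 0.001]
ft_force: [-0.5, -0.0, 0.2]
width: 0.0222
grip_force: 11.9
```

```bash
python3 -m crank '[{"claw":0.8,"dx":0,"dy":0,"dz":0.05,"ax":0,"ay":0,"az":0},{"claw":0.8,"dx":0,"dy":0,"dz":0,"ax":0,"ay":0,"az":0},{"claw":0.8,"dx":0,"dy":0,"dz":0,"ax":0,"ay":0,"az":0}]' 12
python3 -m crank '[{"claw":0.3,"dx":0,"dy":0,"dz":0,"ax":0,"ay":0,"az":0},{"claw":0.1,"dx":0,"dy":0,"dz":0,"ax":0,"ay":0,"az":0},{"claw":0,"dx":0,"dy":0,"dz":0,"ax":0,"ay":0,"az":0},{"claw":0,"dx":0,"dy":0,"dz":0,"ax":0,"ay":0,"az":0},{"claw":0,"dx":0,"dy":0,"dz":0,"ax":0,"ay":0,"az":0}]' 12
python3 -m crank '[{"claw":0,"dx":0,"dy":0,"dz":-0.5,"ax":0,"ay":0,"az":0},{"claw":0,"dx":0,"dy":0,"dz":-0.9,"ax":0,"ay":0,"az":0},{"claw":0,"dx":0,"dy":0,"dz":-0.9,"ax":0,"ay":0,"az":0},{"claw":0,"dx":0,"dy":0,"dz":-0.9,"ax":0,"ay":0,"az":0},{"claw":0,"dx":0,"dy":0,"dz":-0.9,"ax":0,"ay":0,"az":0},{"claw":-0.5,"dx":0,"dy":0,"dz":0,"ax":0,"ay":0,"az":0},{"claw":-0.5,"dx":0,"dy":0,"dz":0,"ax":0,"ay":0,"az":0}]' 12
```

```text
time: 9.98
ee_pos: [0.6121, -0.1437, 0.0046]
eef_rot: [0.708, 0.706, 0.0, 0.0]
ft_force: [-0.9, -0.5, 5.2]
width: 0.0222
grip_force: 12.0
time: 10.4
ee_pos: [0.6115, -0.1434, 0.0036]
eef_rot: [0.708, 0.706, -0.0, -0.0]
ft_force: [0.1, -0.1, -0.0]
width: 0.0418
grip_force: 0.0
time: 10.98
ee_pos: [0.6125, -0.1437, 0.1282]
eef_rot: [0.708, 0.706, 0.001, 0.001]
ft_force: [0.8, -0.1, -1.3]
width: 0.0502
grip_force: 0.0
```

```bash
cat >> h.py <<'E'
def cap(X,diam,kind):
    "cap near predicted X, seen by the wrist camera"
    s=r.read_state(); c=r.camera("wrist"); H=np.array(c["hand_eye"]);W=Ro.from_quat(s["eef_rot"]).as_matrix()
    q=H[:3,:3].T@(W.T@(np.array(X)-s["ee_pos"])-H[:3,3]); rad=diam/2*314.7/q[2]; q=q/q[2]
    u,v=(c["mtx"]@[*(q[:2]*(1+c["k1"]*(q[:2]@q[:2]))),1])[:2]; im=c["color"].astype(int); mx=im.max(2); sat=mx-im.min(2)
    m=(mx<70) if kind=="dark" else (mx>120)&(sat<14)
    b=np.zeros(m.shape,np.uint8); k=int(2.2*rad); y0=max(0,int(v)-k);x0=max(0,int(u)-k); b[y0:int(v)+k,x0:int(u)+k]=m[y0:int(v)+k,x0:int(u)+k]
    print("ee",s["ee_pos"].round(4),"pred",u.round(1),v.round(1),"rad",rad.round(1))
    for k in cv2.findContours(b,cv2.RETR_EXTERNAL,cv2.CHAIN_APPROX_NONE)[0]:
        if cv2.contourArea(k)>40:
            (a,e),R=cv2.minEnclosingCircle(k); print("px",round(a,1),round(e,1),"R",round(R,1),"A",cv2.contourArea(k),onz(c,a,e,X[2],s).round(4))
E
python3 -m crank '[{"claw":-0.5,"dx":0.45,"dy":-0.33,"dz":0,"ax":0,"ay":0,"az":0},{"claw":-0.5,"dx":0.9,"dy":-0.67,"dz":0,"ax":0,"ay":0,"az":0},{"claw":-0.5,"dx":0.95,"dy":-0.7,"dz":0,"ax":0,"ay":0,"az":0},{"claw":-0.5,"dx":0.95,"dy":-0.7,"dz":0,"ax":0,"ay":0,"az":0},{"claw":-0.5,"dx":0.95,"dy":-0.7,"dz":0,"ax":0,"ay":0,"az":0},{"claw":-0.5,"dx":0.95,"dy":-0.7,"dz":0,"ax":0,"ay":0,"az":0},{"claw":-0.5,"dx":0.95,"dy":-0.7,"dz":0,"ax":0,"ay":0,"az":0},{"claw":-0.5,"dx":0.84,"dy":-0.66,"dz":0,"ax":0,"ay":0,"az":0}]'
python3 -m crank '[{"claw":-0.5,"dx":0,"dy":0,"dz":0,"ax":0,"ay":0,"az":0},{"claw":-0.5,"dx":0,"dy":0,"dz":0,"ax":0,"ay":0,"az":0},{"claw":-0.5,"dx":0,"dy":0,"dz":0,"ax":0,"ay":0,"az":0}]'
python3 -c "
from h import *
cap([.4575,.0645,.051],.02,'dark')"
```

```text
time: 11.65
ee_pos: [0.4551, 0.0667, 0.1256]
eef_rot: [0.707, 0.707, -0.001, -0.0]
ft_force: [1.1, 0.6, 0.2]
width: 0.0655
grip_force: 0.0
time: 11.9
ee_pos: [0.457, 0.0648, 0.1261]
eef_rot: [0.708, 0.706, -0.0, -0.0]
ft_force: [-0.1, -0.5, -0.5]
width: 0.0656
grip_force: 0.0
ee [0.457  0.0648 0.1261] pred 284.7 212.7 rad 11.7
px 286.6 210.1 R 12.0 A 415.0 [0.4591 0.0668 0.051 ]
```

```bash
python3 -m crank '[{"claw":-0.5,"dx":0.03,"dy":0.05,"dz":0.4,"ax":0,"ay":0,"az":0},{"claw":-0.5,"dx":0,"dy":0,"dz":0.9,"ax":0,"ay":0,"az":0},{"claw":-0.5,"dx":0,"dy":0,"dz":0.9,"ax":0,"ay":0,"az":0},{"claw":-0.5,"dx":0,"dy":0,"dz":0.9,"ax":0,"ay":0,"az":0},{"claw":-0.5,"dx":0,"dy":0,"dz":0.6,"ax":0,"ay":0,"az":0},{"claw":-0.5,"dx":0,"dy":0,"dz":0.3,"ax":0,"ay":0,"az":0},{"claw":-0.2,"dx":0,"dy":0,"dz":0.17,"ax":0,"ay":0,"az":0},{"claw":0,"dx":0,"dy":0,"dz":0,"ax":0,"ay":0,"az":0}]' 12
python3 -m crank '[{"claw":0.2,"dx":0,"dy":0,"dz":0,"ax":0,"ay":0,"az":0},{"claw":0.8,"dx":0,"dy":0,"dz":0,"ax":0,"ay":0,"az":0},{"claw":0.8,"dx":0,"dy":0,"dz":0,"ax":0,"ay":0,"az":0},{"claw":0.8,"dx":0,"dy":0,"dz":0,"ax":0,"ay":0,"az":0},{"claw":0.8,"dx":0,"dy":0,"dz":0,"ax":0,"ay":0,"az":0},{"claw":0.8,"dx":0,"dy":0,"dz":0,"ax":0,"ay":0,"az":0},{"claw":0.8,"dx":0,"dy":0,"dz":0,"ax":0,"ay":0,"az":0},{"claw":0.8,"dx":0,"dy":0,"dz":0,"ax":0,"ay":0,"az":0}]' 12
python3 -m crank '[{"claw":0.8,"dx":0,"dy":0,"dz":0,"ax":0,"ay":0,"az":0},{"claw":0.8,"dx":0,"dy":0,"dz":0,"ax":0,"ay":0,"az":0}]' 12
```

```text
time: 12.62
ee_pos: [0.4587, 0.0652, 0.0011]
eef_rot: [0.708, 0.706, -0.001, 0.0]
ft_force: [-0.1, -0.7, 0.9]
width: 0.0585
grip_force: 0.0
time: 13.28
ee_pos: [0.459, 0.0661, 0.0019]
eef_rot: [0.708, 0.706, 0.0, 0.0]
ft_force: [-0.4, 0.3, 4.1]
width: 0.0223
grip_force: 11.9
time: 13.45
ee_pos: [0.459, 0.0661, 0.0018]
eef_rot: [0.708, 0.706, 0.0, 0.0]
ft_force: [0.7, -1.0, 3.8]
width: 0.0221
grip_force: 11.9
```

```bash
python3 -m crank '[{"claw":0.8,"dx":0,"dy":0,"dz":-0.4,"ax":0,"ay":0,"az":0},{"claw":0.8,"dx":0,"dy":0,"dz":-0.9,"ax":0,"ay":0,"az":0},{"claw":0.8,"dx":0,"dy":0,"dz":-0.9,"ax":0,"ay":0,"az":0},{"claw":0.8,"dx":0,"dy":0,"dz":-0.9,"ax":0,"ay":0,"az":0},{"claw":0.8,"dx":-0.2,"dy":0.2,"dz":-0.8,"ax":0,"ay":0,"az":0},{"claw":0.8,"dx":-0.5,"dy":0.5,"dz":-0.4,"ax":0,"ay":0,"az":0},{"claw":0.8,"dx":-0.8,"dy":0.8,"dz":0,"ax":0,"ay":0,"az":0},{"claw":0.8,"dx":-0.8,"dy":0.8,"dz":0,"ax":0,"ay":0,"az":0}]' 12
python3 -m crank '[{"claw":0.8,"dx":-0.8,"dy":0.8,"dz":0,"ax":0,"ay":0,"az":0},{"claw":0.8,"dx":-0.8,"dy":0.8,"dz":0,"ax":0,"ay":0,"az":0},{"claw":0.8,"dx":-0.8,"dy":0.8,"dz":0,"ax":0,"ay":0,"az":0},{"claw":0.8,"dx":-0.37,"dy":0.32,"dz":0,"ax":0,"ay":0,"az":0},{"claw":0.8,"dx":0,"dy":0,"dz":0,"ax":0,"ay":0,"az":0},{"claw":0.8,"dx":0,"dy":0,"dz":0,"ax":0,"ay":0,"az":0},{"claw":0.8,"dx":0,"dy":0,"dz":0,"ax":0,"ay":0,"az":0}]' 12
```

```text
time: 14.12
ee_pos: [0.5287, -0.003, 0.1316]
eef_rot: [0.707, 0.707, 0.001, 0.0]
ft_force: [0.1, 0.8, -0.3]
width: 0.0225
grip_force: 11.9
time: 14.7
ee_pos: [0.6084, -0.0857, 0.1301]
eef_rot: [0.708, 0.706, -0.0, -0.001]
ft_force: [0.4, 0.0, -0.3]
width: 0.0225
grip_force: 11.9
```

```bash
python3 -m crank '[{"claw":0.8,"dx":0,"dy":0.04,"dz":0.4,"ax":0,"ay":0,"az":0},{"claw":0.8,"dx":0,"dy":0,"dz":0.8,"ax":0,"ay":0,"az":0},{"claw":0.8,"dx":0,"dy":0,"dz":0.9,"ax":0,"ay":0,"az":0},{"claw":0.8,"dx":0,"dy":0,"dz":0.8,"ax":0,"ay":0,"az":0},{"claw":0.8,"dx":0,"dy":0,"dz":0.6,"ax":0,"ay":0,"az":0},{"claw":0.8,"dx":0,"dy":0,"dz":0.35,"ax":0,"ay":0,"az":0},{"claw":0.8,"dx":0,"dy":0,"dz":0.2,"ax":0,"ay":0,"az":0},{"claw":0.8,"dx":0,"dy":0,"dz":0.09,"ax":0,"ay":0,"az":0}]' 12
python3 -m crank '[{"claw":0.8,"dx":0,"dy":0,"dz":0,"ax":0,"ay":0,"az":0},{"claw":0.8,"dx":0,"dy":0,"dz":0,"ax":0,"ay":0,"az":0}]' 12
```

```text
time: 15.37
ee_pos: [0.6098, -0.0859, 0.0058]
eef_rot: [0.708, 0.707, -0.0, -0.0]
ft_force: [-1.2, 0.9, 5.6]
width: 0.022
grip_force: 11.9
time: 15.53
ee_pos: [0.6109, -0.0864, 0.0074]
eef_rot: [0.708, 0.706, 0.001, 0.0]
ft_force: [0.6, -1.0, 0.5]
width: 0.0219
grip_force: 11.9
```

```bash
python3 -m crank '[{"claw":0.8,"dx":0,"dy":0,"dz":0.05,"ax":0,"ay":0,"az":0},{"claw":0.8,"dx":0,"dy":0,"dz":0,"ax":0,"ay":0,"az":0},{"claw":0.3,"dx":0,"dy":0,"dz":0,"ax":0,"ay":0,"az":0},{"claw":0.1,"dx":0,"dy":0,"dz":0,"ax":0,"ay":0,"az":0},{"claw":0,"dx":0,"dy":0,"dz":0,"ax":0,"ay":0,"az":0},{"claw":0,"dx":0,"dy":0,"dz":0,"ax":0,"ay":0,"az":0},{"claw":0,"dx":0,"dy":0,"dz":0,"ax":0,"ay":0,"az":0}]' 12
python3 -m crank '[{"claw":0,"dx":0,"dy":0,"dz":-0.5,"ax":0,"ay":0,"az":0},{"claw":0,"dx":0,"dy":0,"dz":-0.9,"ax":0,"ay":0,"az":0},{"claw":0,"dx":0,"dy":0,"dz":-0.9,"ax":0,"ay":0,"az":0},{"claw":0,"dx":0,"dy":0,"dz":-0.9,"ax":0,"ay":0,"az":0},{"claw":-0.5,"dx":0,"dy":-0.2,"dz":-0.9,"ax":0,"ay":0,"az":0},{"claw":-0.8,"dx":-0.15,"dy":-0.6,"dz":0,"ax":0,"ay":0,"az":0},{"claw":-0.8,"dx":-0.2,"dy":-0.9,"dz":0,"ax":0,"ay":0,"az":0},{"claw":-0.8,"dx":-0.2,"dy":-0.9,"dz":0,"ax":0,"ay":0,"az":0}]' 12
python3 -m crank '[{"claw":-0.8,"dx":-0.2,"dy":-0.9,"dz":0,"ax":0,"ay":0,"az":0},{"claw":-0.8,"dx":-0.2,"dy":-0.9,"dz":0,"ax":0,"ay":0,"az":0},{"claw":-0.8,"dx":-0.1,"dy":-0.8,"dz":0,"ax":0,"ay":0,"az":0},{"claw":-0.8,"dx":0,"dy":-0.43,"dz":0,"ax":0,"ay":0,"az":0},{"claw":-0.8,"dx":0,"dy":0,"dz":0,"ax":0,"ay":0,"az":0},{"claw":-0.8,"dx":0,"dy":0,"dz":0,"ax":0,"ay":0,"az":0},{"claw":-0.8,"dx":0,"dy":0,"dz":0,"ax":0,"ay":0,"az":0}]' 12
python3 -c "
from h import *
cap([.441,-.117,.075],.02,'dark')"
```

```text
time: 16.12
ee_pos: [0.6101, -0.0864, 0.0048]
eef_rot: [0.708, 0.706, -0.0, -0.0]
ft_force: [-1.1, 0.4, -0.6]
width: 0.0418
grip_force: 0.0
time: 16.78
ee_pos: [0.5315, -0.103, 0.128]
eef_rot: [0.708, 0.707, 0.0, 0.0]
ft_force: [-0.7, -0.1, 0.9]
width: 0.0622
grip_force: 0.0
time: 17.37
ee_pos: [0.4421, -0.1173, 0.1282]
eef_rot: [0.708, 0.706, 0.0, 0.0]
ft_force: [0.4, 0.2, -0.9]
width: 0.078
grip_force: 0.0
ee [ 0.4421 -0.1173  0.1282] pred 282.7 220.0 rad 12.7
px 280.0 218.7 R 12.5 A 447.5 [ 0.4389 -0.1159  0.075 ]
```

```bash
python3 -m crank '[{"claw":-0.8,"dx":0.03,"dy":-0.1,"dz":0,"ax":0,"ay":0,"az":0},{"claw":-0.8,"dx":0,"dy":0,"dz":0.5,"ax":0,"ay":0,"az":0},{"claw":-0.8,"dx":0,"dy":0,"dz":0.9,"ax":0,"ay":0,"az":0},{"claw":-0.8,"dx":0,"dy":0,"dz":0.9,"ax":0,"ay":0,"az":0},{"claw":-0.8,"dx":0,"dy":0,"dz":0.9,"ax":0,"ay":0,"az":0},{"claw":-0.8,"dx":0,"dy":0,"dz":0.5,"ax":0,"ay":0,"az":0},{"claw":-0.6,"dx":0,"dy":0,"dz":0.3,"ax":0,"ay":0,"az":0},{"claw":-0.3,"dx":0,"dy":0,"dz":0.24,"ax":0,"ay":0,"az":0}]' 16
python3 -m crank '[{"claw":0,"dx":0,"dy":0,"dz":0,"ax":0,"ay":0,"az":0},{"claw":0.5,"dx":0,"dy":0,"dz":0,"ax":0,"ay":0,"az":0},{"claw":0.5,"dx":0,"dy":0,"dz":0,"ax":0,"ay":0,"az":0},{"claw":0.5,"dx":0,"dy":0,"dz":0,"ax":0,"ay":0,"az":0},{"claw":0.5,"dx":0,"dy":0,"dz":0,"ax":0,"ay":0,"az":0},{"claw":0.5,"dx":0,"dy":0,"dz":0,"ax":0,"ay":0,"az":0},{"claw":0.5,"dx":0,"dy":0,"dz":0,"ax":0,"ay":0,"az":0},{"claw":0.5,"dx":0,"dy":0,"dz":0,"ax":0,"ay":0,"az":0}]' 16
python3 -m crank '[{"claw":0.5,"dx":0,"dy":0,"dz":0,"ax":0,"ay":0,"az":0},{"claw":0.5,"dx":0,"dy":0,"dz":0,"ax":0,"ay":0,"az":0}]' 16
```

```text
time: 18.08
ee_pos: [0.438, -0.1168, -0.0002]
eef_rot: [0.708, 0.706, -0.001, -0.0]
ft_force: [-0.4, 0.8, 0.2]
width: 0.0712
grip_force: 0.0
time: 18.75
ee_pos: [0.4389, -0.1166, 0.0012]
eef_rot: [0.708, 0.706, 0.001, 0.0]
ft_force: [-0.4, -0.2, 6.0]
width: 0.0327
grip_force: 16.0
time: 18.92
ee_pos: [0.4389, -0.1166, 0.0012]
eef_rot: [0.708, 0.706, 0.0, 0.0]
ft_force: [-1.3, 0.9, 6.8]
width: 0.0323
grip_force: 16.0
```

```bash
python3 -m crank '[{"claw":0.5,"dx":0,"dy":0,"dz":-0.4,"ax":0,"ay":0,"az":0},{"claw":0.5,"dx":0,"dy":0,"dz":-0.9,"ax":0,"ay":0,"az":0},{"claw":0.5,"dx":0,"dy":0,"dz":-0.9,"ax":0,"ay":0,"az":0},{"claw":0.5,"dx":0,"dy":0,"dz":-0.9,"ax":0,"ay":0,"az":0},{"claw":0.5,"dx":0.2,"dy":0.2,"dz":-0.9,"ax":0,"ay":0,"az":0},{"claw":0.5,"dx":0.5,"dy":0.5,"dz":-0.4,"ax":0,"ay":0,"az":0},{"claw":0.5,"dx":0.8,"dy":0.8,"dz":0,"ax":0,"ay":0,"az":0},{"claw":0.5,"dx":0.8,"dy":0.8,"dz":0,"ax":0,"ay":0,"az":0}]' 16
python3 -m crank '[{"claw":0.5,"dx":0.8,"dy":0.7,"dz":0,"ax":0,"ay":0,"az":0},{"claw":0.5,"dx":0.8,"dy":0.7,"dz":0,"ax":0,"ay":0,"az":0},{"claw":0.5,"dx":0.8,"dy":0.7,"dz":0,"ax":0,"ay":0,"az":0},{"claw":0.5,"dx":0.57,"dy":0.4,"dz":0,"ax":0,"ay":0,"az":0},{"claw":0.5,"dx":0.2,"dy":0.2,"dz":0,"ax":0,"ay":0,"az":0},{"claw":0.5,"dx":0,"dy":0,"dz":0,"ax":0,"ay":0,"az":0},{"claw":0.5,"dx":0,"dy":0,"dz":0,"ax":0,"ay":0,"az":0},{"claw":0.5,"dx":0,"dy":0,"dz":0,"ax":0,"ay":0,"az":0}]' 16
python3 - <<'E'
from h import *
s=r.read_state(); c=save("wrist","pics/w5.png"); print(s["ee_pos"])
hsv=cv2.cvtColor(c["color"],cv2.COLOR_RGB2HSV); m=cv2.inRange(hsv,(105,140,50),(130,255,255)); m[245:]=0
for k in cv2.findContours(m,cv2.RETR_EXTERNAL,cv2.CHAIN_APPROX_NONE)[0]:
    if cv2.contourArea(k)>500: print(cv2.boxPoints(cv2.minAreaRect(k)).round(0).tolist())
E
```

```text
time: 19.58
ee_pos: [0.5086, -0.047, 0.1339]
eef_rot: [0.708, 0.706, 0.002, 0.0]
ft_force: [-0.0, -0.7, -0.7]
width: 0.0326
grip_force: 16.0
time: 20.25
ee_pos: [0.5879, 0.0452, 0.1328]
eef_rot: [0.709, 0.706, -0.0, -0.0]
ft_force: [0.4, 0.0, -2.0]
width: 0.0326
grip_force: 16.0
[0.58792307 0.04522813 0.1327866 ]
[[239.0, 225.0], [271.0, 63.0], [352.0, 79.0], [319.0, 241.0]]
```

View pics/w5.png

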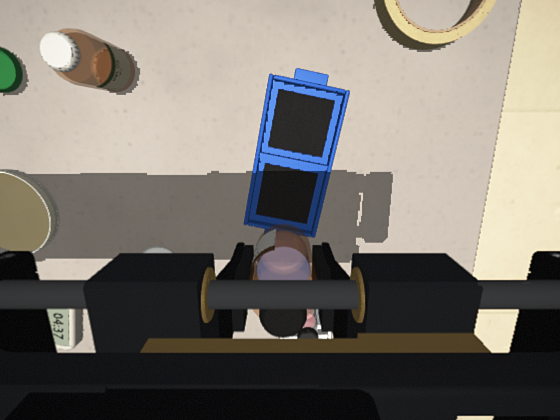

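The bottle is upright in the grip. The bays are centred at about (304,122) and (285,193), and the white-cap bottle's cap is at (60,50). I'll convert these.

Run:
```python
from h import *
s=r.read_state(); c=r.camera("wrist"); print(s["ee_pos"])
for p,z in[((304,122),.004),((285,193),.004),((296,156),.016),((60,50),.078)]: print(p,onz(c,*p,z,s).round(4))
```

```text
[0.58797192 0.04530223 0.13291019]
(304, 122) [0.6075 0.1191 0.004 ]
(285, 193) [0.5892 0.0499 0.004 ]
(296, 156) [0.5996 0.0883 0.016 ]
(60, 50) [0.4346 0.1683 0.078 ]
```

```bash
python3 -m crank '[{"claw":0.5,"dx":0.09,"dy":0.03,"dz":0.4,"ax":0,"ay":0,"az":0},{"claw":0.5,"dx":0,"dy":0,"dz":0.8,"ax":0,"ay":0,"az":0},{"claw":0.5,"dx":0,"dy":0,"dz":0.9,"ax":0,"ay":0,"az":0},{"claw":0.5,"dx":0,"dy":0,"dz":0.8,"ax":0,"ay":0,"az":0},{"claw":0.5,"dx":0,"dy":0,"dz":0.6,"ax":0,"ay":0,"az":0},{"claw":0.5,"dx":0,"dy":0,"dz":0.4,"ax":0,"ay":0,"az":0},{"claw":0.5,"dx":0,"dy":0,"dz":0.2,"ax":0,"ay":0,"az":0},{"claw":0.5,"dx":0,"dy":0,"dz":0.1,"ax":0,"ay":0,"az":0}]' 16
python3 -m crank '[{"claw":0.5,"dx":0,"dy":0,"dz":0.05,"ax":0,"ay":0,"az":0},{"claw":0.5,"dx":0,"dy":0,"dz":0,"ax":0,"ay":0,"az":0},{"claw":0.5,"dx":0,"dy":0,"dz":0,"ax":0,"ay":0,"az":0}]' 16
```

```text
time: 21.02
ee_pos: [0.5891, 0.0496, 0.006]
eef_rot: [0.708, 0.706, -0.0, -0.0]
ft_force: [-0.2, 0.0, 0.4]
width: 0.0329
grip_force: 16.0
time: 21.27
ee_pos: [0.5902, 0.0499, 0.0061]
eef_rot: [0.708, 0.706, 0.001, 0.0]
ft_force: [0.3, -0.7, -0.3]
width: 0.0326
grip_force: 16.0
```

```bash
python3 -m crank '[{"claw":0.5,"dx":0,"dy":0,"dz":0.05,"ax":0,"ay":0,"az":0},{"claw":0.5,"dx":0,"dy":0,"dz":0,"ax":0,"ay":0,"az":0},{"claw":0.1,"dx":0,"dy":0,"dz":0,"ax":0,"ay":0,"az":0},{"claw":-0.1,"dx":0,"dy":0,"dz":0,"ax":0,"ay":0,"az":0},{"claw":-0.25,"dx":0,"dy":0,"dz":0,"ax":0,"ay":0,"az":0},{"claw":-0.25,"dx":0,"dy":0,"dz":0,"ax":0,"ay":0,"az":0},{"claw":-0.25,"dx":0,"dy":0,"dz":0,"ax":0,"ay":0,"az":0},{"claw":-0.25,"dx":0,"dy":0,"dz":0,"ax":0,"ay":0,"az":0}]' 16
python3 -m crank '[{"claw":-0.25,"dx":0,"dy":0,"dz":-0.5,"ax":0,"ay":0,"az":0},{"claw":-0.25,"dx":0,"dy":0,"dz":-0.9,"ax":0,"ay":0,"az":0},{"claw":-0.25,"dx":0,"dy":0,"dz":-0.9,"ax":0,"ay":0,"az":0},{"claw":-0.25,"dx":0,"dy":0,"dz":-0.9,"ax":0,"ay":0,"az":0},{"claw":-0.5,"dx":0,"dy":-0.2,"dz":-0.9,"ax":0,"ay":0,"az":0},{"claw":-0.8,"dx":0.4,"dy":-0.6,"dz":0,"ax":0,"ay":0,"az":0},{"claw":-0.8,"dx":0.7,"dy":-0.9,"dz":0,"ax":0,"ay":0,"az":0},{"claw":-0.8,"dx":0.7,"dy":-0.9,"dz":0,"ax":0,"ay":0,"az":0}]' 16
python3 -m crank '[{"claw":-0.8,"dx":0.7,"dy":-0.9,"dz":0,"ax":0,"ay":0,"az":0},{"claw":-0.8,"dx":0.7,"dy":-0.9,"dz":0,"ax":0,"ay":0,"az":0},{"claw":-0.8,"dx":0.5,"dy":-0.6,"dz":0,"ax":0,"ay":0,"az":0},{"claw":-0.8,"dx":0.23,"dy":-0.27,"dz":0,"ax":0,"ay":0,"az":0},{"claw":-0.8,"dx":0,"dy":0,"dz":0,"ax":0,"ay":0,"az":0},{"claw":-0.8,"dx":0,"dy":0,"dz":0,"ax":0,"ay":0,"az":0},{"claw":-0.8,"dx":0,"dy":0,"dz":0,"ax":0,"ay":0,"az":0}]' 16
python3 -c "
from h import *
cap([.432,.168,.078],.026,'white')"
```

```text
time: 21.93
ee_pos: [0.5895, 0.0498, 0.0037]
eef_rot: [0.708, 0.706, -0.0, -0.0]
ft_force: [0.6, -0.4, -0.7]
width: 0.0536
grip_force: 0.0
time: 22.6
ee_pos: [0.5112, 0.1037, 0.127]
eef_rot: [0.709, 0.706, 0.0, 0.0]
ft_force: [0.4, 2.0, -0.1]
width: 0.0729
grip_force: 0.0
time: 23.18
ee_pos: [0.4325, 0.1673, 0.1269]
eef_rot: [0.708, 0.706, 0.0, 0.0]
ft_force: [-0.4, 0.6, 0.3]
width: 0.0783
grip_force: 0.0
ee [0.4325 0.1673 0.1269] pred 283.6 221.2 rad 16.8
px 282.3 219.8 R 14.5 A 604.5 [0.431  0.1691 0.078 ]
```

```bash
python3 -m crank '[{"claw":-0.8,"dx":0.03,"dy":-0.05,"dz":0,"ax":0,"ay":0,"az":0},{"claw":-0.8,"dx":0,"dy":0,"dz":0.5,"ax":0,"ay":0,"az":0},{"claw":-0.8,"dx":0,"dy":0,"dz":0.9,"ax":0,"ay":0,"az":0},{"claw":-0.8,"dx":0,"dy":0,"dz":0.9,"ax":0,"ay":0,"az":0},{"claw":-0.8,"dx":0,"dy":0,"dz":0.9,"ax":0,"ay":0,"az":0},{"claw":-0.8,"dx":0,"dy":0,"dz":0.5,"ax":0,"ay":0,"az":0},{"claw":-0.6,"dx":0,"dy":0,"dz":0.3,"ax":0,"ay":0,"az":0},{"claw":-0.3,"dx":0,"dy":0,"dz":0.17,"ax":0,"ay":0,"az":0}]' 18
python3 -m crank '[{"claw":0,"dx":0,"dy":0,"dz":0,"ax":0,"ay":0,"az":0},{"claw":0.4,"dx":0,"dy":0,"dz":0,"ax":0,"ay":0,"az":0},{"claw":0.4,"dx":0,"dy":0,"dz":0,"ax":0,"ay":0,"az":0},{"claw":0.4,"dx":0,"dy":0,"dz":0,"ax":0,"ay":0,"az":0},{"claw":0.4,"dx":0,"dy":0,"dz":0,"ax":0,"ay":0,"az":0},{"claw":0.4,"dx":0,"dy":0,"dz":0,"ax":0,"ay":0,"az":0},{"claw":0.4,"dx":0,"dy":0,"dz":0,"ax":0,"ay":0,"az":0},{"claw":0.4,"dx":0,"dy":0,"dz":0,"ax":0,"ay":0,"az":0}]' 18
```

```text
time: 23.9
ee_pos: [0.43, 0.1681, 0.0006]
eef_rot: [0.708, 0.706, -0.001, 0.0]
ft_force: [-0.7, -0.5, 0.8]
width: 0.0713
grip_force: 0.0
time: 24.57
ee_pos: [0.4308, 0.1693, 0.0023]
eef_rot: [0.708, 0.706, 0.001, 0.0]
ft_force: [0.4, 0.5, 6.7]
width: 0.0392
grip_force: 18.0
```

```bash
python3 -m crank '[{"claw":0.4,"dx":0,"dy":0,"dz":-0.4,"ax":0,"ay":0,"az":0},{"claw":0.4,"dx":0,"dy":0,"dz":-0.9,"ax":0,"ay":0,"az":0},{"claw":0.4,"dx":0,"dy":0,"dz":-0.9,"ax":0,"ay":0,"az":0},{"claw":0.4,"dx":0,"dy":0,"dz":-0.9,"ax":0,"ay":0,"az":0},{"claw":0.4,"dx":0,"dy":0.2,"dz":-0.9,"ax":0,"ay":0,"az":0},{"claw":0.4,"dx":-0.2,"dy":0.5,"dz":-0.4,"ax":0,"ay":0,"az":0},{"claw":0.4,"dx":-0.3,"dy":0.9,"dz":0,"ax":0,"ay":0,"az":0},{"claw":0.4,"dx":-0.3,"dy":0.9,"dz":0,"ax":0,"ay":0,"az":0}]' 18
python3 -m crank '[{"claw":0.4,"dx":-0.3,"dy":0.9,"dz":0,"ax":0,"ay":0,"az":0},{"claw":0.4,"dx":-0.3,"dy":0.9,"dz":0,"ax":0,"ay":0,"az":0},{"claw":0.4,"dx":-0.2,"dy":0.7,"dz":0,"ax":0,"ay":0,"az":0},{"claw":0.4,"dx":-0.1,"dy":0.5,"dz":0,"ax":0,"ay":0,"az":0},{"claw":0.4,"dx":0,"dy":0.27,"dz":0,"ax":0,"ay":0,"az":0},{"claw":0.4,"dx":0,"dy":0,"dz":0,"ax":0,"ay":0,"az":0},{"claw":0.4,"dx":0,"dy":0,"dz":0,"ax":0,"ay":0,"az":0},{"claw":0.4,"dx":0,"dy":0,"dz":0,"ax":0,"ay":0,"az":0}]' 18
```

```text
time: 25.23
ee_pos: [0.5061, 0.1455, 0.1349]
eef_rot: [0.707, 0.707, 0.001, -0.0]
ft_force: [0.1, 0.1, 0.0]
width: 0.039
grip_force: 18.0
time: 25.9
ee_pos: [0.6022, 0.1182, 0.1336]
eef_rot: [0.708, 0.707, -0.0, -0.0]
ft_force: [-0.8, 0.2, -0.0]
width: 0.0392
grip_force: 18.0
```

```bash
python3 -m crank '[{"claw":0.4,"dx":0,"dy":0.05,"dz":0.4,"ax":0,"ay":0,"az":0},{"claw":0.4,"dx":0,"dy":0,"dz":0.8,"ax":0,"ay":0,"az":0},{"claw":0.4,"dx":0,"dy":0,"dz":0.9,"ax":0,"ay":0,"az":0},{"claw":0.4,"dx":0,"dy":0,"dz":0.8,"ax":0,"ay":0,"az":0},{"claw":0.4,"dx":0,"dy":0,"dz":0.6,"ax":0,"ay":0,"az":0},{"claw":0.4,"dx":0,"dy":0,"dz":0.4,"ax":0,"ay":0,"az":0},{"claw":0.4,"dx":0,"dy":0,"dz":0.2,"ax":0,"ay":0,"az":0},{"claw":0.4,"dx":0,"dy":0,"dz":0.12,"ax":0,"ay":0,"az":0}]' 18
python3 -m crank '[{"claw":0.4,"dx":0,"dy":0,"dz":0.05,"ax":0,"ay":0,"az":0},{"claw":0.4,"dx":0,"dy":0,"dz":0,"ax":0,"ay":0,"az":0},{"claw":0.4,"dx":0,"dy":0,"dz":0,"ax":0,"ay":0,"az":0}]' 18
```

```text
time: 26.57
ee_pos: [0.6042, 0.1177, 0.0064]
eef_rot: [0.708, 0.706, -0.0, -0.0]
ft_force: [-0.4, -0.3, 5.8]
width: 0.0391
grip_force: 18.0
time: 26.82
ee_pos: [0.6054, 0.1178, 0.0066]
eef_rot: [0.708, 0.706, 0.001, 0.0]
ft_force: [-0.5, -0.6, -0.7]
width: 0.0391
grip_force: 18.0
```

```bash
python3 -m crank '[{"claw":0.4,"dx":0,"dy":0,"dz":0.05,"ax":0,"ay":0,"az":0},{"claw":0.4,"dx":0,"dy":0,"dz":0,"ax":0,"ay":0,"az":0},{"claw":0.1,"dx":0,"dy":0,"dz":0,"ax":0,"ay":0,"az":0},{"claw":-0.2,"dx":0,"dy":0,"dz":0,"ax":0,"ay":0,"az":0},{"claw":-0.4,"dx":0,"dy":0,"dz":0,"ax":0,"ay":0,"az":0},{"claw":-0.4,"dx":0,"dy":0,"dz":0,"ax":0,"ay":0,"az":0},{"claw":-0.4,"dx":0,"dy":0,"dz":0,"ax":0,"ay":0,"az":0},{"claw":-0.4,"dx":0,"dy":0,"dz":0,"ax":0,"ay":0,"az":0}]' 18
python3 -m crank '[{"claw":-0.4,"dx":0,"dy":0,"dz":-0.5,"ax":0,"ay":0,"az":0},{"claw":-0.4,"dx":0,"dy":0,"dz":-0.9,"ax":0,"ay":0,"az":0},{"claw":-0.4,"dx":0,"dy":0,"dz":-0.9,"ax":0,"ay":0,"az":0},{"claw":-0.4,"dx":0,"dy":0,"dz":-0.9,"ax":0,"ay":0,"az":0},{"claw":-0.4,"dx":0,"dy":0,"dz":-0.9,"ax":0,"ay":0,"az":0.67},{"claw":-0.4,"dx":0,"dy":0,"dz":0,"ax":0,"ay":0,"az":0.66},{"claw":-0.4,"dx":-0.5,"dy":-0.2,"dz":0,"ax":0,"ay":0,"az":0},{"claw":-0.4,"dx":-0.9,"dy":-0.35,"dz":0,"ax":0,"ay":0,"az":0}]' 18
python3 -m crank '[{"claw":-0.4,"dx":-0.96,"dy":-0.38,"dz":0,"ax":0,"ay":0,"az":0},{"claw":-0.4,"dx":-0.96,"dy":-0.38,"dz":0,"ax":0,"ay":0,"az":0},{"claw":-0.4,"dx":-0.96,"dy":-0.38,"dz":0,"ax":0,"ay":0,"az":0},{"claw":-0.4,"dx":-0.96,"dy":-0.38,"dz":0,"ax":0,"ay":0,"az":0},{"claw":-0.4,"dx":-0.96,"dy":-0.38,"dz":0,"ax":0,"ay":0,"az":0},{"claw":-0.4,"dx":-0.96,"dy":-0.38,"dz":0,"ax":0,"ay":0,"az":0},{"claw":-0.4,"dx":-0.96,"dy":-0.38,"dz":0,"ax":0,"ay":0,"az":0},{"claw":-0.4,"dx":-0.96,"dy":-0.38,"dz":0,"ax":0,"ay":0,"az":0}]' 18
python3 -m crank '[{"claw":-0.4,"dx":-0.96,"dy":-0.38,"dz":0,"ax":0,"ay":0,"az":0},{"claw":-0.4,"dx":-0.96,"dy":-0.38,"dz":0,"ax":0,"ay":0,"az":0},{"claw":-0.4,"dx":-0.96,"dy":-0.38,"dz":0,"ax":0,"ay":0,"az":0},{"claw":-0.7,"dx":-0.7,"dy":-0.28,"dz":0,"ax":0,"ay":0,"az":0},{"claw":-0.3,"dx":-0.3,"dy":-0.1,"dz":0,"ax":0,"ay":0,"az":0},{"claw":-0.4,"dx":0,"dy":0,"dz":0,"ax":0,"ay":0,"az":0},{"claw":-0.4,"dx":0,"dy":0,"dz":0,"ax":0,"ay":0,"az":0},{"claw":-0.4,"dx":0,"dy":0,"dz":0,"ax":0,"ay":0,"az":0}]' 18
python3 - <<'E'
from h import *
s=r.read_state(); c=save("wrist","pics/w6.png"); print(s["ee_pos"],s["eef_rot"])
E
```

```text
time: 27.48
ee_pos: [0.6047, 0.1176, 0.004]
eef_rot: [0.708, 0.706, 0.0, -0.0]
ft_force: [0.2, 0.6, -0.3]
width: 0.0593
grip_force: 0.0
time: 28.15
ee_pos: [0.583, 0.0812, 0.1271]
eef_rot: [0.754, 0.657, 0.001, 0.0]
ft_force: [-0.1, -0.4, -0.3]
width: 0.0612
grip_force: 0.0
time: 28.82
ee_pos: [0.4587, -0.1381, 0.127]
eef_rot: [0.755, 0.655, 0.0, -0.0]
ft_force: [1.3, -0.3, -0.4]
width: 0.0607
grip_force: 0.0
time: 29.48
ee_pos: [0.3989, -0.2445, 0.1269]
eef_rot: [0.755, 0.656, 0.0, -0.0]
ft_force: [-1.1, -0.9, -0.3]
width: 0.0608
grip_force: 0.0
[ 0.39888578 -0.24445896  0.12694259] [ 7.54765674e-01  6.55994486e-01  4.99121305e-05 -9.10650808e-05]
```

View pics/w6.png

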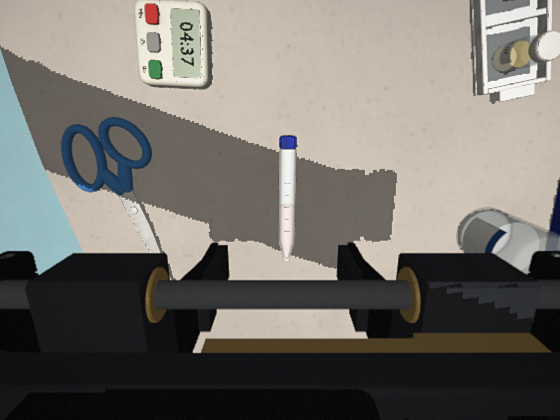

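The yellow vial stands in its bay at the upper right. The tube runs from (288,136) at the cap end to (287,260) at the tip, aligned with the fingers.

Run:
```python
from h import *
s=r.read_state(); c=r.camera("wrist"); print(s["ee_pos"])
a=onz(c,288,136,.0085,s);b=onz(c,286.8,260,.0085,s);d=a-b;m=(a+b)/2;print(a,b,np.linalg.norm(d),np.degrees(np.arctan2(d[1],d[0])),m)
W=Ro.from_quat(s["eef_rot"]).as_matrix();print("units",W.T@(m-s["ee_pos"])/.03)
# plan cradle
th=np.radians(105.75);print("tool x at",np.degrees(np.arctan2(W[1,0],W[0,0])))
```

```text
[ 0.39892032 -0.24440452  0.12693583]
[ 0.41119548 -0.18427687  0.0085    ] [ 0.39299703 -0.30899604  0.0085    ] 0.12603989212682715 81.69824753567593 [ 0.40209626 -0.24663646  0.0085    ]
units [-0.05922227  0.11571473  3.94784147]
tool x at 82.02083946601249
```

```bash
python3 -m crank '[{"claw":-0.4,"dx":-0.06,"dy":0.11,"dz":0.4,"ax":0,"ay":0,"az":0},{"claw":-0.4,"dx":0,"dy":0,"dz":0.9,"ax":0,"ay":0,"az":0},{"claw":-0.4,"dx":0,"dy":0,"dz":0.9,"ax":0,"ay":0,"az":0},{"claw":-0.4,"dx":0,"dy":0,"dz":0.9,"ax":0,"ay":0,"az":0},{"claw":-0.4,"dx":0,"dy":0,"dz":0.6,"ax":0,"ay":0,"az":0},{"claw":-0.4,"dx":0,"dy":0,"dz":0.4,"ax":0,"ay":0,"az":0},{"claw":-0.4,"dx":0,"dy":0,"dz":0.3,"ax":0,"ay":0,"az":0},{"claw":-0.2,"dx":0,"dy":0,"dz":0,"ax":0,"ay":0,"az":0}]' 14
python3 -m crank '[{"claw":0,"dx":0,"dy":0,"dz":0.1,"ax":0,"ay":0,"az":0},{"claw":0.1,"dx":0,"dy":0,"dz":0.1,"ax":0,"ay":0,"az":0},{"claw":0.1,"dx":0,"dy":0,"dz":0.06,"ax":0,"ay":0,"az":0},{"claw":0.1,"dx":0,"dy":0,"dz":0,"ax":0,"ay":0,"az":0},{"claw":0.1,"dx":0,"dy":0,"dz":0,"ax":0,"ay":0,"az":0}]' 14
```

```text
time: 30.25
ee_pos: [0.4004, -0.247, -0.0065]
eef_rot: [0.755, 0.656, -0.001, -0.001]
ft_force: [-0.5, -0.8, -0.7]
width: 0.0584
grip_force: 0.0
time: 30.67
ee_pos: [0.4014, -0.248, -0.0125]
eef_rot: [0.755, 0.655, 0.0, 0.0]
ft_force: [0.1, -0.7, 0.6]
width: 0.0398
grip_force: 0.0
```

```bash
python3 -m crank '[{"claw":0.9,"dx":0.04,"dy":0,"dz":0,"ax":0,"ay":0,"az":0},{"claw":0.9,"dx":0,"dy":0,"dz":0,"ax":0,"ay":0,"az":0},{"claw":0.9,"dx":0,"dy":0,"dz":0,"ax":0,"ay":0,"az":0},{"claw":0.9,"dx":0,"dy":0,"dz":0,"ax":0,"ay":0,"az":0},{"claw":0.9,"dx":0,"dy":0,"dz":0,"ax":0,"ay":0,"az":0},{"claw":0.9,"dx":0,"dy":0,"dz":0,"ax":0,"ay":0,"az":0},{"claw":0.9,"dx":0,"dy":0,"dz":0,"ax":0,"ay":0,"az":0},{"claw":0.9,"dx":0,"dy":0,"dz":0,"ax":0,"ay":0,"az":0}]' 14
python3 -m crank '[{"claw":0.9,"dx":0,"dy":0,"dz":-0.2,"ax":0,"ay":0,"az":0},{"claw":0.9,"dx":0,"dy":0,"dz":-0.2,"ax":0,"ay":0,"az":0},{"claw":0.9,"dx":0,"dy":0,"dz":-0.3,"ax":0,"ay":0,"az":0},{"claw":0.9,"dx":0,"dy":0,"dz":-0.3,"ax":0,"ay":0,"az":0},{"claw":0.9,"dx":0,"dy":0,"dz":0,"ax":0,"ay":0,"az":0},{"claw":0.9,"dx":0,"dy":0,"dz":0,"ax":0,"ay":0,"az":0}]' 14
```

```text
time: 31.33
ee_pos: [0.4013, -0.2468, -0.0127]
eef_rot: [0.755, 0.655, 0.0, 0.0]
ft_force: [0.4, 0.8, 0.6]
width: 0.0164
grip_force: 14.0
time: 31.83
ee_pos: [0.4019, -0.2467, 0.0179]
eef_rot: [0.755, 0.655, 0.001, 0.001]
ft_force: [-0.4, 0.3, 0.4]
width: 0.0161
grip_force: 14.0
```

```bash
python3 -m crank '[{"claw":0.9,"dx":0,"dy":0,"dz":-0.5,"ax":0,"ay":0,"az":0},{"claw":0.9,"dx":0,"dy":0,"dz":-0.8,"ax":0,"ay":0,"az":0},{"claw":0.9,"dx":0,"dy":0,"dz":-0.9,"ax":0,"ay":0,"az":0},{"claw":0.9,"dx":0,"dy":0,"dz":-0.9,"ax":0,"ay":0,"az":-0.3},{"claw":0.9,"dx":0,"dy":0,"dz":-0.5,"ax":0,"ay":0,"az":-0.76},{"claw":0.9,"dx":0,"dy":0,"dz":0,"ax":0,"ay":0,"az":-0.8},{"claw":0.9,"dx":0,"dy":0,"dz":0,"ax":0,"ay":0,"az":-0.8},{"claw":0.9,"dx":0,"dy":0,"dz":0,"ax":0,"ay":0,"az":-0.8}]' 14
python3 -m crank '[{"claw":0.9,"dx":0,"dy":0,"dz":0,"ax":0,"ay":0,"az":-0.5},{"claw":0.9,"dx":0.3,"dy":0.16,"dz":0,"ax":0,"ay":0,"az":0},{"claw":0.9,"dx":0.6,"dy":0.33,"dz":0,"ax":0,"ay":0,"az":0},{"claw":0.9,"dx":0.9,"dy":0.49,"dz":0,"ax":0,"ay":0,"az":0},{"claw":0.9,"dx":0.9,"dy":0.49,"dz":0,"ax":0,"ay":0,"az":0},{"claw":0.9,"dx":0.9,"dy":0.49,"dz":0,"ax":0,"ay":0,"az":0},{"claw":0.9,"dx":0.9,"dy":0.49,"dz":0,"ax":0,"ay":0,"az":0},{"claw":0.9,"dx":0.9,"dy":0.49,"dz":0,"ax":0,"ay":0,"az":0}]' 14
python3 -m crank '[{"claw":0.9,"dx":0.9,"dy":0.49,"dz":0,"ax":0,"ay":0,"az":0},{"claw":0.9,"dx":0.9,"dy":0.49,"dz":0,"ax":0,"ay":0,"az":0},{"claw":0.9,"dx":0.9,"dy":0.49,"dz":0,"ax":0,"ay":0,"az":0},{"claw":0.9,"dx":0.9,"dy":0.49,"dz":0,"ax":0,"ay":0,"az":0},{"claw":0.9,"dx":0.9,"dy":0.49,"dz":0,"ax":0,"ay":0,"az":0},{"claw":0.9,"dx":0.9,"dy":0.49,"dz":0,"ax":0,"ay":0,"az":0},{"claw":0.9,"dx":0.9,"dy":0.49,"dz":0,"ax":0,"ay":0,"az":0},{"claw":0.9,"dx":0.9,"dy":0.49,"dz":0,"ax":0,"ay":0,"az":0}]' 14
python3 -m crank '[{"claw":0.9,"dx":0.9,"dy":0.49,"dz":0,"ax":0,"ay":0,"az":0},{"claw":0.9,"dx":0.9,"dy":0.49,"dz":0,"ax":0,"ay":0,"az":0},{"claw":0.9,"dx":0.7,"dy":0.35,"dz":0,"ax":0,"ay":0,"az":0},{"claw":0.9,"dx":0.3,"dy":0.15,"dz":0,"ax":0,"ay":0,"az":0},{"claw":0.9,"dx":0,"dy":0,"dz":0,"ax":0,"ay":0,"az":0},{"claw":0.9,"dx":0,"dy":0,"dz":0,"ax":0,"ay":0,"az":0},{"claw":0.9,"dx":0,"dy":0,"dz":0,"ax":0,"ay":0,"az":0}]' 14
python3 - <<'E'
from h import *
s=r.read_state(); c=save("wrist","pics/w7.png"); print(s["ee_pos"],s["eef_rot"])
E
```

```text
time: 32.5
ee_pos: [0.4014, -0.2465, 0.1253]
eef_rot: [0.623, 0.782, 0.0, 0.0]
ft_force: [1.3, 0.4, -0.1]
width: 0.0159
grip_force: 14.0
time: 33.17
ee_pos: [0.4423, -0.0654, 0.1251]
eef_rot: [0.604, 0.797, 0.0, -0.0]
ft_force: [0.1, -0.3, -0.6]
width: 0.0163
grip_force: 14.0
time: 33.83
ee_pos: [0.4972, 0.1743, 0.1248]
eef_rot: [0.604, 0.797, -0.0, -0.0]
ft_force: [1.2, -0.6, -0.0]
width: 0.0162
grip_force: 14.0
time: 34.42
ee_pos: [0.5177, 0.2635, 0.1252]
eef_rot: [0.605, 0.796, -0.0, 0.0]
ft_force: [0.5, 0.1, -0.9]
width: 0.0157
grip_force: 14.0
[0.51765766 0.26346575 0.12516716] [ 6.05079770e-01  7.96164768e-01 -3.47215359e-04  1.18486135e-04]
```

View pics/w7.png

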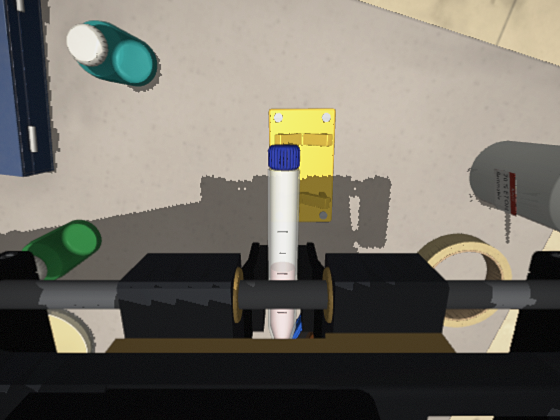

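The tube is held level and lies parallel to the cradle. Cradle corners are (269,110), (335,109) and (331,222). The tube's cap end is at about (284,146).

Run:
```python
from h import *
s=r.read_state(); c=r.camera("wrist"); W=Ro.from_quat(s["eef_rot"]).as_matrix()
P=[onz(c,*p,.006,s) for p in[(269,109.5),(335,108.5),(331,222)]]
m=(P[0]+P[2])/2; print(np.linalg.norm(P[0]-P[1]),np.linalg.norm(P[1]-P[2]),m); d=P[1]-P[2]; print("ang",np.degrees(np.arctan2(d[1],d[0])),"toolx",np.degrees(np.arctan2(W[1,0],W[0,0])))
e=onz(c,284,146,s["ee_pos"][2]+.0212,s); print("cap end in tool mm",W.T@(e-s["ee_pos"])*1000)
for t in(m,np.array([.5234,.2956,.0]),np.array([.5245,.2965,.0])): print("units to",t[:2].round(4),(W.T@(t-s["ee_pos"])/.03).round(2))
```

```text
0.06027354397646692 0.10905977056378705 [0.52584099 0.29811711 0.006     ]
ang 106.01179733112515 toolx 105.51376375878824
cap end in tool mm [ 63.81612921  -0.40117034 -21.21879234]
units to [0.5258 0.2981] [1.04 0.57 3.98]
units to [0.5234 0.2956] [0.98 0.47 4.18]
units to [0.5245 0.2965] [1.   0.51 4.18]
```

```bash
python3 -m crank '[{"claw":0.9,"dx":0.5,"dy":0.27,"dz":0,"ax":0,"ay":0,"az":-0.05},{"claw":0.9,"dx":0.5,"dy":0.27,"dz":0.3,"ax":0,"ay":0,"az":0},{"claw":0.9,"dx":0,"dy":0,"dz":0.8,"ax":0,"ay":0,"az":0},{"claw":0.9,"dx":0,"dy":0,"dz":0.8,"ax":0,"ay":0,"az":0},{"claw":0.9,"dx":0,"dy":0,"dz":0.8,"ax":0,"ay":0,"az":0},{"claw":0.9,"dx":0,"dy":0,"dz":0.5,"ax":0,"ay":0,"az":0},{"claw":0.9,"dx":0,"dy":0,"dz":0.3,"ax":0,"ay":0,"az":0},{"claw":0.9,"dx":0,"dy":0,"dz":0.2,"ax":0,"ay":0,"az":0}]' 14
python3 -m crank '[{"claw":0.9,"dx":0,"dy":0,"dz":0.1,"ax":0,"ay":0,"az":0},{"claw":0.9,"dx":0,"dy":0,"dz":0.1,"ax":0,"ay":0,"az":0},{"claw":0.9,"dx":0,"dy":0,"dz":0,"ax":0,"ay":0,"az":0},{"claw":0.9,"dx":0,"dy":0,"dz":0,"ax":0,"ay":0,"az":0}]' 14
```

```text
time: 35.18
ee_pos: [0.5248, 0.2978, 0.0136]
eef_rot: [0.603, 0.798, -0.0, -0.0]
ft_force: [0.0, -0.9, 0.6]
width: 0.0162
grip_force: 14.0
time: 35.52
ee_pos: [0.5253, 0.2991, 0.009]
eef_rot: [0.602, 0.798, 0.001, 0.0]
ft_force: [-0.5, 0.3, 0.3]
width: 0.0167
grip_force: 14.0
```

```bash
python3 -m crank '[{"claw":0.9,"dx":-0.06,"dy":0,"dz":0.08,"ax":0,"ay":0,"az":0},{"claw":0.9,"dx":0,"dy":0,"dz":0.04,"ax":0,"ay":0,"az":0},{"claw":0.9,"dx":0,"dy":0,"dz":0,"ax":0,"ay":0,"az":0},{"claw":0.9,"dx":0,"dy":0,"dz":0,"ax":0,"ay":0,"az":0}]' 14
```

```text
time: 35.85
ee_pos: [0.5264, 0.2973, 0.0053]
eef_rot: [0.602, 0.798, 0.001, 0.0]
ft_force: [4.4, -0.2, 3.7]
width: 0.0163
grip_force: 14.0
```

```bash
python3 -m crank '[{"claw":0.9,"dx":0,"dy":0,"dz":0.04,"ax":0,"ay":0,"az":0},{"claw":0.9,"dx":0,"dy":0,"dz":0,"ax":0,"ay":0,"az":0},{"claw":0.9,"dx":0,"dy":0,"dz":0,"ax":0,"ay":0,"az":0}]' 14
```

```text
time: 36.1
ee_pos: [0.5268, 0.2974, 0.0047]
eef_rot: [0.602, 0.798, 0.001, 0.001]
ft_force: [2.7, 1.0, 9.0]
width: 0.0159
grip_force: 14.0
```

Contact came at the expected height (z≈0.005). I'll open the jaws, rise straight up and look.

```bash
python3 -m crank '[{"claw":0.55,"dx":0,"dy":0,"dz":0,"ax":0,"ay":0,"az":0},{"claw":0.4,"dx":0,"dy":0,"dz":0,"ax":0,"ay":0,"az":0},{"claw":0.2,"dx":0,"dy":0,"dz":0,"ax":0,"ay":0,"az":0},{"claw":0.2,"dx":0,"dy":0,"dz":0,"ax":0,"ay":0,"az":0},{"claw":0.2,"dx":0,"dy":0,"dz":0,"ax":0,"ay":0,"az":0},{"claw":0.2,"dx":0,"dy":0,"dz":-0.3,"ax":0,"ay":0,"az":0},{"claw":0.2,"dx":0,"dy":0,"dz":-0.8,"ax":0,"ay":0,"az":0},{"claw":0.2,"dx":0,"dy":0,"dz":-0.9,"ax":0,"ay":0,"az":0}]' 14
python3 -m crank '[{"claw":0.2,"dx":0,"dy":0,"dz":-0.9,"ax":0,"ay":0,"az":0},{"claw":0.2,"dx":0,"dy":0,"dz":-0.9,"ax":0,"ay":0,"az":0},{"claw":0.2,"dx":-0.9,"dy":-0.4,"dz":-0.9,"ax":0,"ay":0,"az":0},{"claw":0.2,"dx":-0.9,"dy":-0.6,"dz":-0.5,"ax":0,"ay":0,"az":0},{"claw":0.2,"dx":-0.9,"dy":-0.6,"dz":0,"ax":0,"ay":0,"az":0},{"claw":0.2,"dx":-0.6,"dy":-0.6,"dz":0,"ax":0,"ay":0,"az":0},{"claw":0.2,"dx":0,"dy":0,"dz":0,"ax":0,"ay":0,"az":0},{"claw":0.2,"dx":0,"dy":0,"dz":0,"ax":0,"ay":0,"az":0}]' 14
python3 - <<'E'
from h import *
s=r.read_state(); c=r.camera("wrist"); d=r.camera("side"); t=r.camera("top")
a=c["color"][0:245,:]; b=cv2.resize(d["color"][180:300,200:380],None,fx=1.9,fy=1.9); e=cv2.resize(t["color"][140:270,120:380],None,fx=1.75,fy=1.75)
o=np.zeros((480,800,3),np.uint8); o[:245,:560]=a; o[245:245+228,:342]=b; o[247:247+228,343:343+455]=e[:228]
cv2.imwrite("pics/fin.png",o[:,:,::-1]); print(s["ee_pos"],s["eef_rot"])
E
```

```text
time: 36.77
ee_pos: [0.5244, 0.2964, 0.0633]
eef_rot: [0.602, 0.798, -0.002, -0.0]
ft_force: [1.2, 0.5, 0.0]
width: 0.0347
grip_force: 0.0
time: 37.43
ee_pos: [0.489, 0.1828, 0.1604]
eef_rot: [0.603, 0.798, 0.001, -0.0]
ft_force: [0.2, -0.1, -0.7]
width: 0.0347
grip_force: 0.0
[0.48900163 0.18279084 0.16038039] [ 6.02928067e-01  7.97795075e-01  7.99684827e-04 -3.52534328e-04]
```

View pics/fin.png

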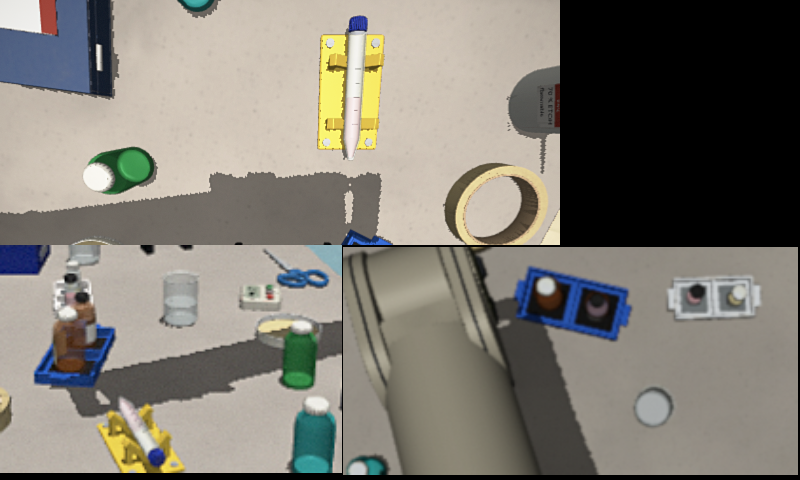

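All four containers stand in separate bays, the beaker is untouched, and the tube lies in both V's. Its cap end is at (358,17) and its tip at (350,158). The cradle corners are (321,35), (384,35), (377,149) and (318,149). One numeric check of the centring follows.

Run:
```python
from h import *
s=r.read_state(); c=r.camera("wrist")
P=np.array([onz(c,*p,.006,s)[:2] for p in[(321,35),(384,35),(377,149),(318,149)]]);m=P.mean(0);a=(P[0]+P[1]-P[2]-P[3])/2;L=np.linalg.norm(a);a/=L
A=onz(c,358,16.5,.026,s)[:2];B=onz(c,350,159,.026,s)[:2]; n=np.array([-a[1],a[0]])
print("cradle",m,L,"tube len",np.linalg.norm(A-B),"along off",((A+B)/2-m)@a,"lateral ends",(A-m)@n,(B-m)@n)
```

```text
cradle [0.52557091 0.29985479] 0.10775392043921088 tube len 0.1259515991201873 along off 0.001049116534144289 lateral ends -0.00011557849271697774 0.0011184862350160064
```

The tube is centred to within about 1 mm and seated, and the gripper is clear, so I'm handing in.

```bash
python3 -c "
from bench import r
print(r.close_job())"
```

```text
the job is handed in; nothing more can be done
None
```

I handed the job in after about 37 s: each vial and amber bottle stands upright in its own bay, the tube lies in both V's centred to about 1 mm, and the beaker was not touched; my first grasp of the yellow vial slipped off its cap, but it stayed standing.

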